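# Make up a batch of wheel nuts at the weigh hopper

### The arm

A 6-joint arm with a two-finger parallel gripper is mounted at the origin on the work surface. World frame = base frame: x ahead of the robot, y to its left, z up, the work surface at z = 0. Lengths are in m, angles in rad, forces in N, time in s.
With the tool pointing down it reaches from about 0.3 to 0.875 m from the base axis. Payload 4.2 kg.
Tool frame: the origin (TCP) lies midway between the tips of the shut fingers; the grasp point (between the pads) lies 19 mm behind it (bot.tcp_to_grasp is the distance from the TCP to the grasp point, in m); z points along the fingers, y is the direction in which the jaws open and shut (so a half turn about z gives the same grasp; the last joint's range is limited). The gripper opens to 85 mm and grips with 20 to 120 N. Pads are 22 mm wide; open, the fingers measure 114 mm over their backs; the gripper's body (76 mm by 85 mm) begins 54 mm behind the grasp point. The pads swing forward as they close: fully open they stand 13 mm farther back than shut.
Start: joints at [1.3, 0.32, 1.565, -0, 1.257, -0.02], TCP at [0.143, 0.557, 0.231] pointing down, gripper open.
Joint ranges: [-3.11, 3.11], [-0.84, 2.01], [0.21, 2.61], [-1.34, 4.49], [0.05, 2.63], [-2.56, 2.56]. Speed limits (rad/s): [2.57, 2.57, 3.14, 3.14, 3.14, 3.14].

### API

Orientations are given as a rotation vector (axis times angle).
In Python, from rig import bot gives the robot as it stands. The module is installed in compiled form; this text tells all that it offers.
- The arm moves only by the shell command python3 -m crank 'ROWS' [FORCE]. ROWS is JSON, one flat list of numbers, 7 for each row, row after row: the shift along the world's x, y, z in cm, then the turn, a rotation vector about the world's x, y, z in rad, then the closure, from -1 (fully open) to 1 (shut). In form: [dx, dy, dz, wx, wy, wz, hand, dx, dy, dz, wx, wy, wz, hand, ...]. A call has 1 to 8 rows; each row shifts and turns the commanded pose from where the row before left it; what a row does not reach is not made up. A row lasts 1/12 s, in which the tool goes at most 41.7 mm and 7.16 degrees, less where a joint would pass 70% of its speed; a pose out of reach is approached as far as the arm can. A call is refused whole if a number of a shift passes 4.17 or a number of a turn 0.125, either way. A call with a gripper value outside its range is refused whole. The fingers move at their own pace and stop on an object; FORCE is the grip in N (left out, the last holds). Time passes only in rows, so rows that do not move let the fingers close. It gives the time, the measured TCP pose, the force and the opening at its end, in the units of the state.
- bot.get_obs(): the state, without advancing time (a new reading comes with each control period).
- bot.snapshot(name): name is "side" or "top" or "wrist"; returns a dict with "color" (400x640x3 uint8, red, green, blue), "z_map" (400x640 float32, m along the optical axis (not along the pixel's ray), 0 where there is no reading), "vertical_fov" (degrees; the focal length in pixels is half the picture's height over the tangent of half this angle, whatever the lens; pixels are square), "cx", "cy" (the principal point, pixels), "R" (3x3) and "t" (3): a world point X has camera coordinates R X + t. Camera axes: x right, y down, z forward; pixel columns grow to the right and rows downward; lengths in m; the calibration is good to about 2 mm. A picture is of the moment at which its call begins.
- bot.sign_off(): hands the job in, once; it reports no verdict.
Trained networks look in the newest picture that a camera, given by its name, has taken for a name from the list of things; names that differ only in an ending like _2 or _b are one class to them, and where a whole thing is asked for, a point or a joint stands for the part that bears it (a point fixed in the world has none). Each returns a list of dicts, best first, with "confidence" (0 to 1); they miss things now and then, are a little off and sometimes report something else, mostly with a low value. They report only what shows in the picture. A call takes as long as a camera call. They do not tell look-alikes from the thing itself.
- bot.find_in(camera, target): "bbox" ([left, top, right, bottom] in pixels, round what is visible of it).
- bot.cut_out(camera, target): "mask" (400x640 bool, what is visible of it) and "bbox" ([left, top, right, bottom] in pixels, round what is visible of it).
The state is a dict: "clock": time; "joints": joint angles; "qd": joint speeds; "tau": joint torques, N m; "position": TCP position; "tcp_rot": TCP orientation; "force": force on the tool from outside, world axes, zero at the start; "wrist_torque": the same for the moment, N m; "opening": finger opening in m.
Only numpy, scipy, OpenCV 4.12 (cv2) and the standard library are available. Lean on these libraries where they do the work, as an engineer would, in place of code of your own. Each camera call takes 0.05 s, during which the arm holds its last target. There are 200 camera calls.

### The job

Make up one batch of wheel nuts: put every loose nut from the bench into the weigh hopper, tip the nuts in the steel pot into it as well, and stand the empty pot upright back on its round mat. Once the whole batch is in the hopper, have the kit box home under the outlet, press the pedal right down to its stop and hold it there until all the nuts have dropped into the box, then let the pedal come up. Finally pull the full box out and leave it square in the middle of its taped outline; leave the screwdriver, the mug and the bearing ring where they are.

Things in the scene. Friction and masses are not known exactly. Their poses are not given: they have to be found in the camera images.
- hopper: bare steel weigh hopper on a stand fixed to the bench. Origin on the bench under the centre of its bin; x to its rear (away from the robot), y to the side where the kit box goes in and out (the pedal is on the -y side), z up. Bin: funnel down to a straight part 96 x 90 mm (x, y) from z = 200 to 145, closed below by a flap. Columns behind it from x = 80 mm on
- hopper_mouth (a point): centre of the hopper's open mouth, 145 x 140 mm (hopper's x, y), 250 mm above the bench
- hopper_outlet (a point): centre of the outlet, 145 mm above the bench. The flap below it hinges on the hopper's -y side and, opened by the pedal, swings 1.0 rad down (its free edge comes down to 66 mm above the bench), so that the nuts slide off it towards +y
- box_home (a point): point on the bench where the kit box's origin is when the box is home under the outlet: the end wall without the grip against two stop blocks, the box's y along the hopper's y, its grip standing out on the +y side
- pedal (a joint): treadle of the hopper: 0 up, 0.35 rad down on its stop. Spring-loaded: it starts to move at about 14 N on the pad and reaches the stop at about 20 N; it springs back up by itself and shuts the flap. The flap turns 2.86 times as far as the pedal
- pedal_pad (a point): centre of the top of the pedal's ribbed pad, 75 mm (hopper's x) by 65 mm (y), level and 65 mm above the bench when up, about 26 mm when down; the pedal's hinge lies 108 mm from it in the hopper's +y, parallel to the hopper's x, 45 mm above the bench
- kit_box: grey open kit box, loose, 124 mm (x) by 150 mm (y) outside, 50 mm high, walls 4 mm, 0.3 to 0.6 kg; origin at the centre of its underside, z up. Its +y end carries a pale grip. It may be slid along the bench
- box_grip (a point): middle of the top of the box's pale grip: an upright block 36 mm (box x) by 18 mm (box y), from 18 to 62 mm above the bench, 108 mm from the box's origin in its +y, 24 mm clear of the end wall but for an arm in the middle 30 mm wide, 32 to 44 mm above the bench
- taped_place: outline of pale tape flat on the bench, 184 by 210 mm outside, where the full box belongs; origin at its centre, y along the long way, the way the box comes out
- pot: round open steel pot, loose, 92 mm high, outside diameter 59 mm at the foot widening to 70 mm at the rim (72 over the rolled lip, the top 5 mm), smooth, wall 3 mm, about 0.16 kg empty; origin at the centre of its underside, z towards its mouth. Stands on pot_mat with one to three wheel nuts inside
- pot_mat: round grey mat fixed to the bench, 110 mm across, 3 mm thick, where the pot belongs; origin at its centre on the bench
- nut1: steel cap wheel nut, a 19 mm hexagon (22 over its corners) 18 mm long with a rounded closed end, 26 mm long in all, 45 g, lightly oiled; origin at the centre of its flat open end, z towards the rounded end, x towards a corner of the hexagon; at the start stands loose on the bench on its flat end (may be absent)
- nut2: steel cap wheel nut, a 19 mm hexagon (22 over its corners) 18 mm long with a rounded closed end, 26 mm long in all, 45 g, lightly oiled; origin at the centre of its flat open end, z towards the rounded end, x towards a corner of the hexagon; at the start stands loose on the bench on its flat end (may be absent)
- nut3: steel cap wheel nut, a 19 mm hexagon (22 over its corners) 18 mm long with a rounded closed end, 26 mm long in all, 45 g, lightly oiled; origin at the centre of its flat open end, z towards the rounded end, x towards a corner of the hexagon; at the start stands loose on the bench on its flat end (may be absent)
- nut4: steel cap wheel nut, a 19 mm hexagon (22 over its corners) 18 mm long with a rounded closed end, 26 mm long in all, 45 g, lightly oiled; origin at the centre of its flat open end, z towards the rounded end, x towards a corner of the hexagon; at the start stands loose on the bench on its flat end (may be absent)
- nut5: steel cap wheel nut, a 19 mm hexagon (22 over its corners) 18 mm long with a rounded closed end, 26 mm long in all, 45 g, lightly oiled; origin at the centre of its flat open end, z towards the rounded end, x towards a corner of the hexagon; at the start in the pot (may be absent)
- nut6: steel cap wheel nut, a 19 mm hexagon (22 over its corners) 18 mm long with a rounded closed end, 26 mm long in all, 45 g, lightly oiled; origin at the centre of its flat open end, z towards the rounded end, x towards a corner of the hexagon; at the start in the pot (may be absent)
- nut7: steel cap wheel nut, a 19 mm hexagon (22 over its corners) 18 mm long with a rounded closed end, 26 mm long in all, 45 g, lightly oiled; origin at the centre of its flat open end, z towards the rounded end, x towards a corner of the hexagon; at the start in the pot (may be absent)
- driver: bystander: screwdriver, 140 mm long, lying on the bench
- mug: bystander: white coffee mug
- bearing: bystander: steel bearing ring 72 mm across, lying flat
Things that resemble listed ones, but are neither listed nor needed, are in the scene too. What is meant by the kit_box is not blue or turquoise, and is the smaller of those in its own colour.

How it is judged:
By the outcome, as a careful person would: the job done as asked, in the order asked, and still so for the second after the job is handed in, with the robot touching nothing.
Of nut1, nut2, nut3, nut4 only 2 to 4 are there at a start; the rules pass over those that are not, and their reading is None.
Of nut5, nut6, nut7 only 1 to 3 are there at a start; the rules pass over those that are not, and their reading is None.
At some moment in a run one of nut1, nut2, nut3, nut4, kit_box may be knocked a few centimetres aside while the robot is not near it.
It also fails if it takes over 200 s, if anything falls off the work surface, if the arm or the gripper's body presses on something with over 40 N, if the wrist force passes 120 N, or if a joint passes its speed limit or range.

## Working session

There is one attempt and no reset: what is moved stays moved. The work goes in short steps, Python scripts to look and compute and a shell command to move; the robot and the scene stay as the last step left them, time stands still between calls to the robot, and variables do not carry over. Pictures are saved under pics/ and viewed, about 12 in all and at most 16, crops included, and the job is handed in when it is done.

```bash
mkdir -p pics; cat > h.py <<'E'
import numpy as np, cv2
from rig import bot
def f(s): return 200/np.tan(np.radians(s["vertical_fov"])/2)
def cloud(s):
    z=s["z_map"]; v,u=np.mgrid[:400,:640]
    P=np.stack([(u-s["cx"])/f(s)*z,(v-s["cy"])/f(s)*z,z],-1)
    W=(P-s["t"])@s["R"]; W[z==0]=np.nan
    return W
def proj(s,X):
    c=np.asarray(s["R"])@X+s["t"]; return c[:2]/c[2]*f(s)+[s["cx"],s["cy"]]
def save(n,img,k=1): cv2.imwrite(f"pics/{n}.png",cv2.resize(img[:,:,::-1],None,fx=k,fy=k,interpolation=cv2.INTER_CUBIC))
E
python3 - <<'E'
from h import *
o=bot.get_obs(); print(o)
ims=[]
for c in["top","side"]:
    s=bot.snapshot(c); W=cloud(s); np.savez(c+".npz",W=W,c=s["color"]); save(c+"0",s["color"],1.25)
    print(c,f(s),s["R"],s["t"])
    for n in["hopper","pedal","kit_box","taped_place","pot","pot_mat","nut1","driver","mug","bearing"]:
        for d in bot.cut_out(c,n):
            m=d["mask"]; print(n,round(d["confidence"],2),np.round(d["bbox"]),np.round(np.nanmedian(W[m],0),3),np.round(np.nanmax(W[m][:,2]),3))
E
```

```text
{'clock': 0.0, 'joints': array([ 1.29997608e+00,  3.20289696e-01,  1.56568665e+00,  2.54355391e-05,
        1.25737938e+00, -2.00285211e-02]), 'qd': array([-1.06061238e-03,  2.14346842e-04, -1.33159433e-03,  1.74446403e-03,
        4.29277234e-04,  1.19557132e-05]), 'tau': array([-5.96324608e-04, -4.15535009e+01, -2.34162444e+01, -4.15411193e-05,
        8.27663345e-03, -1.78917634e-05]), 'position': array([0.14257876, 0.55655155, 0.23048056]), 'tcp_rot': array([-3.92888295e-01, -3.11664565e+00,  2.73444596e-03]), 'force': array([-0.32195973,  0.05945272, -0.55907835]), 'wrist_torque': array([ 0.00787295, -0.08127022,  0.04444804]), 'opening': 0.08522677891924936}
top 498.5815627052809 [[ 0.01764334 -0.99980699  0.00864231]
 [-0.9903808  -0.01866213 -0.13710432]
 [ 0.13723914 -0.0061402  -0.99051891]] [0.13115389 0.47794304 1.5944513 ]
hopper 0.63 [344. 100. 450. 188.] [ 0.619 -0.059  0.204] 0.259
hopper 0.53 [465. 200. 490. 220.] [ 0.465 -0.371  0.017] 0.03
pedal 0.72 [411. 153. 448. 178.] [ 0.594 -0.231  0.061] 0.075
kit_box 0.93 [219. 266. 302. 335.] [0.152 0.316 0.007] 0.086
kit_
[... 1505 characters left out ...]
.] [ 0.591 -0.229  0.061] 0.067
pot 0.74 [388. 274. 415. 315.] [ 0.43  -0.264  0.064] 0.097
pot 0.35 [307. 219. 377. 250.] [ 0.514  0.107 -0.001] 0.004
pot_mat 0.78 [381. 297. 419. 322.] [ 0.423 -0.267  0.002] 0.038
pot_mat 0.35 [284. 224. 303. 233.] [0.431 0.286 0.018] 0.027
nut1 0.52 [323. 251. 328. 264.] [0.405 0.05  0.015] 0.028
driver 0.7 [357. 176. 449. 292.] [ 0.622 -0.081  0.154] 0.254
driver 0.67 [381. 295. 420. 319.] [ 0.424 -0.263  0.002] 0.008
driver 0.58 [285. 226. 304. 231.] [0.427 0.284 0.017] 0.027
mug 0.71 [274. 186. 295. 211.] [0.491 0.426 0.058] 0.091
mug 0.19 [397. 252. 449. 281.] [ 0.59  -0.231  0.061] 0.067
bearing 0.73 [424. 310. 455. 337.] [ 0.461 -0.374  0.016] 0.022
```

View pics/top0.png

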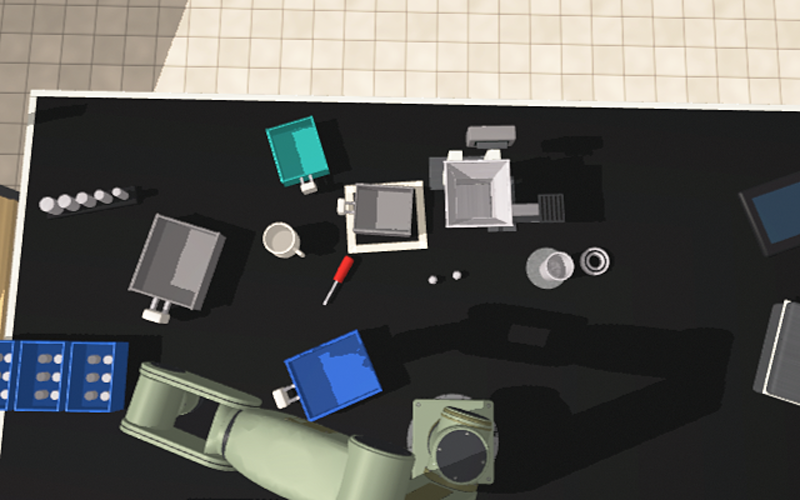

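View pics/side0.png

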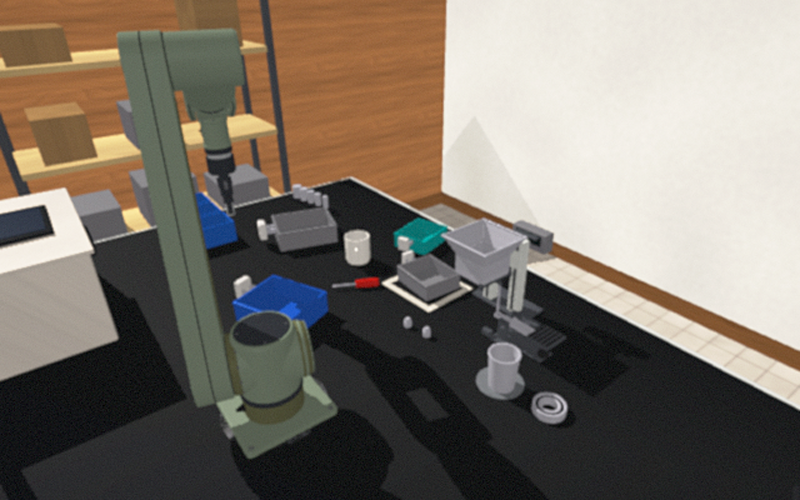

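Top view (800 px display): the loose nuts are at (433,280) and (457,275), the pot at (555,266) on its mat, the hopper at (477,193) and the pedal at (550,208). There are four boxes: turquoise (298,155), blue (335,375), large grey (180,262) and small grey (385,210), which sits over the tape. The small grey one fits "not blue or turquoise, smaller of its colour". Next I measure the geometry and make a confirming crop.

```bash
python3 - <<'E'
from h import *
T=np.load("top.npz");S=np.load("side.npz")
W=np.concatenate([T["W"].reshape(-1,3),S["W"].reshape(-1,3)]); C=np.concatenate([T["c"].reshape(-1,3),S["c"].reshape(-1,3)]).astype(int)
isT=np.arange(len(W))<256000
def sel(x0,x1,y0,y1,z0,z1,extra=True):
    return (W[:,0]>x0)&(W[:,0]<x1)&(W[:,1]>y0)&(W[:,1]<y1)&(W[:,2]>z0)&(W[:,2]<z1)&extra
def rect(n,m):
    p=W[m]; 
    if len(p)<4: print(n,len(p));return
    r=cv2.minAreaRect((p[:,:2]*1000).astype(np.float32)); print(n,len(p),np.round(r[0],1),np.round(r[1],1),round(r[2],1),"z",np.round(np.percentile(p[:,2],[5,50,95]),4))
for nm,q in(("T",isT),("S",~isT)):
    rect(nm+" hopper rim",sel(.5,.75,-.16,.05,.238,.262,q))
    rect(nm+" pad",sel(.54,.66,-.28,-.18,.045,.08,q))
    rect(nm+" box",sel(.5,.7,.1,.245,.042,.055,q))
    rect(nm+" grip",sel(.5,.7,.24,.32,.05,.075,q))
    br=(C.min(1)>150)
    rect(nm+" tape",sel(.45,.75,.03,.32,-.01,.008,q&br))
    rect(nm+" pot rim",sel(.38,.5,-.33,-.2,.085,.1,q))
    rect(nm+" mat",sel(.35,.53,-.34,-.15,-.005,.01,q&(C.min(1)>70)))
    rect(nm+" nutA",sel(.37,.45,.02,.09,.008,.04,q))
    rect(nm+" nutB",sel(.37,.45,-.05,.019,.008,.04,q))
# other small blobs
H=np.full((500,700),0,np.uint8)
m=sel(.2,.9,-.6,.9,.008,.05)
k=((W[m]-[.2,-.6,0])*[333,333,0]).astype(int); H[k[:,0],k[:,1]]=255
n,l,st,ce=cv2.connectedComponentsWithStats(H)
for i in range(1,n):
    if 2<st[i,4]<150: print("blob",np.round(ce[i][1]/333+.2,3),np.round(ce[i][0]/333-.6,3),st[i,4])
c=T["c"]; save("crop1",c[130:240,260:500],3.3)
E
```

```text
T hopper rim 1165 [628.8 -36.7] [241.  167.5] 0.3 z [0.2392 0.246  0.255 ]
T pad 552 [ 596.4 -229.4] [75.7 99.5] 2.7 z [0.0507 0.062  0.0689]
T box 195 [589.  181.2] [132.2 128.7] 87.6 z [0.0432 0.0499 0.054 ]
T grip 95 [590.3 274.6] [ 66.2 125.9] 89.9 z [0.0504 0.0573 0.0663]
T tape 1539 [586.5 152.6] [218.2 308.2] 15.2 z [-0.0045  0.0017  0.0069]
T pot rim 116 [ 441.3 -256.3] [71.  70.3] 52.0 z [0.0859 0.0938 0.0991]
T mat 523 [ 443.6 -263. ] [145.7 109.9] 77.4 z [-0.0031  0.0028  0.0089]
T nutA 44 [415.7  55. ] [67.6 62.4] 86.2 z [0.0081 0.0209 0.0313]
T nutB 43 [410.8 -26.6] [85.8 42.5] 24.3 z [0.0084 0.0191 0.0276]
S hopper rim 689 [627.5 -38.9] [243.9 169.5] 0.4 z [0.239  0.2447 0.2513]
S pad 439 [ 596.9 -230. ] [99.8 80.4] 89.4 z [0.051  0.0617 0.0651]
S box 161 [588.2 179.5] [134.1 131.3] 87.1 z [0.0428 0.0467 0.0508]
S grip 42 [574.2 281.1] [52.9 91.4] 88.9 z [0.0505 0.0568 0.0613]
S tape 254 [577.3 187.6] [188.3 217.4] 6.3 z [-0.0037 -0.0008  0.0024]
S pot rim 180 [ 440.3 -257.6] [72.1 71. ] 56.8 z [0.086  0.0919 0.0956]
S mat 463 [ 465.  -259.2] [138.6 182.5] 18.3 z [-0.00
[... 2868 characters left out ...]
1 5
blob 0.673 0.015 70
blob 0.66 0.052 25
blob 0.653 0.399 5
blob 0.673 0.389 123
blob 0.662 -0.144 3
blob 0.675 -0.08 52
blob 0.671 -0.159 4
blob 0.672 0.058 4
blob 0.705 0.052 41
blob 0.686 -0.157 3
blob 0.684 0.06 5
blob 0.689 0.442 5
blob 0.691 -0.111 4
blob 0.697 -0.023 3
blob 0.698 0.063 3
blob 0.697 0.392 3
blob 0.706 0.034 8
blob 0.739 0.353 61
blob 0.713 0.43 5
blob 0.734 0.028 12
blob 0.729 0.046 9
blob 0.729 0.385 3
blob 0.725 0.398 6
blob 0.727 0.421 3
blob 0.733 -0.068 5
blob 0.735 0.43 3
blob 0.744 -0.079 5
blob 0.739 -0.035 5
blob 0.753 -0.589 3
blob 0.758 0.457 3
blob 0.765 0.386 4
blob 0.771 0.409 8
blob 0.768 0.42 3
blob 0.796 0.372 21
blob 0.779 0.468 6
blob 0.796 0.411 5
```

View pics/crop1.png

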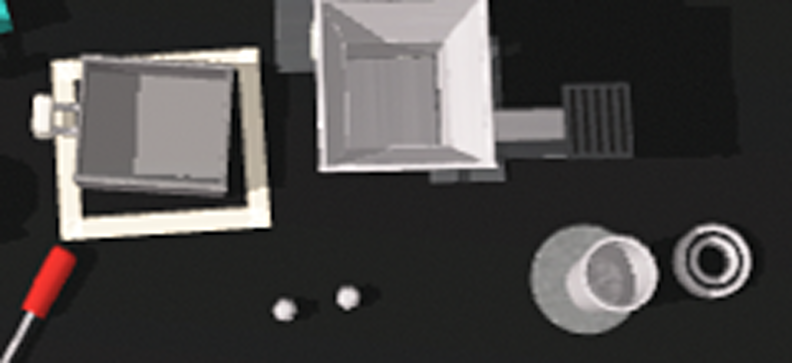

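Crop: the small grey box sits on the tape with its pale grip at crop (45,115), which is the +y side. It is the kit box. The nuts are at crop (285,308) and (347,297). I move over the nuts and refine the hopper from the point cloud at the same time.

```bash
python3 -m crank '[1.9,-3.6,0,0,0,0,-1,1.9,-3.6,0,0,0,0,-1,1.9,-3.6,0,0,0,0,-1,1.9,-3.6,0,0,0,0,-1,1.9,-3.6,0,0,0,0,-1,1.9,-3.6,0,0,0,0,-1,1.9,-3.6,0,0,0,0,-1]' 30
python3 -m crank '[1.9,-3.6,0,0,0,0,-1,1.9,-3.6,0,0,0,0,-1,1.9,-3.6,0,0,0,0,-1,1.9,-3.6,0,0,0,0,-1,1.9,-3.6,0,0,0,0,-1,1.9,-3.6,0,0,0,0,-1,1.9,-3.6,0,0,0,0,-1,0,0,0,0,0,0,-1]'
python3 - <<'E'
from h import *
print(bot.get_obs()["joints"],bot.get_obs()["position"],bot.get_obs()["tcp_rot"])
for c in("wrist","top"):
    s=bot.snapshot(c);W=cloud(s);save(c+"1",s["color"])
    np.savez(c+".npz",W=W,c=s["color"])
    for n in("nut1","pot","hopper"):
        for d in bot.cut_out(c,n):
            p=W[d["mask"]]; p=p[p[:,2]>.008]; print(c,n,round(d["confidence"],2),d["bbox"],np.round(np.nanmedian(p,0),4),np.round(np.nanpercentile(p,[2,98],0),3).tolist())
T=np.load("top.npz")["W"]; S=np.load("side.npz")["W"]
for nm,W in(("T",T),("S",S)):
    m=(W[...,2]>.243)&(W[...,2]<.256)&(W[...,0]<.685)&(W[...,0]>.5)&(abs(W[...,1]+.06)<.12)
    p=W[m]; print(nm,len(p),np.round(np.percentile(p,[1,3,50,97,99],0),4).tolist())
    # front rim line
    for lo in(.53,):
        q=p[(p[:,0]<.57)]; print("front edge fit",len(q),np.polyfit(q[:,1],q[:,0],1) if len(q)>5 else 0, q[:,0].mean() if len(q) else 0)
    ys=p[:,1]; 
    q=p[(ys>ys.max()-.015)&(p[:,0]>.58)&(p[:,0]<.64)]; print("left", len(q),np.polyfit(q[:,0],q[:,1],1),q[:,1].mean())
    q=p[(ys<ys.min()+.015)&(p[:,0]>.58)&(p[:,0]<.64)]; print("right",len(q),np.polyfit(q[:,0],q[:,1],1),q[:,1].mean())
E
```

```text
clock: 1.68
position: [0.2761, 0.3033, 0.2315]
tcp_rot: [0.392, 3.116, 0.001]
force: [1.3, -0.4, -0.1]
opening: 0.0855
clock: 2.35
position: [0.4117, 0.0475, 0.2317]
tcp_rot: [0.404, 3.112, -0.004]
force: [-0.9, -0.0, -0.1]
opening: 0.0855
[ 0.0893902   0.06245862  1.89605393 -0.00330684  1.18038671 -1.22168378] [0.4117236  0.04747123 0.23166183] [ 0.40444652  3.11212544 -0.00376697]
wrist nut1 0.7 [317.3, 156.5, 329.5, 166.7] [0.4074 0.058  0.0228] [[0.401, 0.049, 0.01], [0.415, 0.066, 0.026]]
wrist nut1 0.57 [268.7, 176.0, 285.5, 191.3] [ 0.4216 -0.0048  0.0218] [[0.414, -0.015, 0.009], [0.432, 0.003, 0.025]]
wrist pot 0.74 [313.0, 155.5, 331.0, 167.5] [0.4076 0.0576 0.0222] [[0.401, 0.048, 0.01], [0.417, 0.066, 0.026]]
wrist hopper 0.97 [143.0, 268.8, 378.9, 374.0] [ 0.5499 -0.0486  0.0644] [[0.533, -0.231, 0.009], [0.675, 0.033, 0.17]]
top pot 0.83 [431.2, 201.4, 458.4, 223.6] [ 0.4446 -0.2706  0.063 ] [[0.409, -0.288, 0.011], [0.473, -0.223, 0.099]]
top hopper 0.75 [346.1, 98.0, 453.8, 185.6] [ 0.6165 -0.0591  0.2112] [[0.516, -0.263, 0.01], [0.743, 0.044, 0.254]]
top hopper 0.15 [420.7, 196.8, 446.6, 229.6] [ 0.4427 -0.2241  0.0094] [[0.394, -0.26, 0.008], [0.497, -0.201, 0.093]]
T 513 [[0.5082, -0.108, 0.2432], [0.509, -0.1075, 0.2436], [0.5977, -0.0364, 0.2505], [0.665, 0.044, 0.2555], [0.6657, 0.0445, 0.2559]]
front edge fit 213 [-0.01902171  0.5270299 ] 0.5276742619292487
left 50 [0.04357072 0.01445683] 0.041050572630452316
right 56 [ 0.02944338 -0.12042792] -0.10236261902130761
S 355 [[0.5062, -0.1109, 0.2431], [0.5079, -0.1094, 0.2435], [0.5914, -0.0319, 0.249], [0.6644, 0.0419, 0.252], [0.6673, 0.043, 0.2527]]
front edge fit 152 [0.02105683 0.52619285] 0.5254485230801544
left 40 [0.04237289 0.01314768] 0.038908150903031805
right 31 [ 0.02859522 -0.12205036] -0.10461983844215834
```

View pics/wrist1.png

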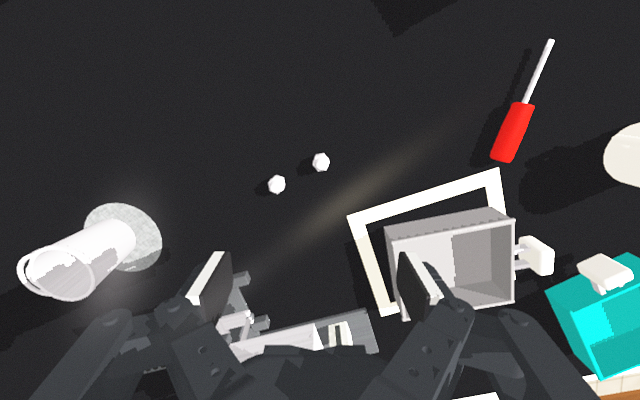

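Wrist view: nuts at (321,162) and (277,184); hopper centre ≈ (0.587, −0.033), yaw ≈ 2.3°. I pick up nut A with a half-open hand, because nut B is only 64 mm away along the jaw direction.

```bash
python3 -m crank '[-0.2,0.4,-3.8,0,0,0,0,-0.2,0.4,-3.8,0,0,0,0,0,0,-3.8,0,0,0,0,0,0,-3.8,0,0,0,0,0,0,-3.8,0,0,0,0,0,0,-3,0,0,0,0,0,0,-0.5,0,0,0,0,0,0,0,0,0,0,0]' 40
python3 -m crank '[0,0,0,0,0,0,1,0,0,0,0,0,0,1,0,0,0,0,0,0,1,0,0,0,0,0,0,1,0,0,0,0,0,0,1]'
python3 -c "
from rig import bot;o=bot.get_obs();print(o['joints'],o['opening'])"
```

```text
clock: 3.42
position: [0.4034, 0.0616, 0.0052]
tcp_rot: [-0.39, -3.113, 0.002]
force: [0.1, 0.3, 0.5]
opening: 0.043
clock: 3.83
position: [0.4064, 0.0614, 0.0081]
tcp_rot: [0.393, 3.112, 0.003]
force: [-0.7, 2.6, 8.4]
opening: 0.0182
[ 1.21695761e-01  3.62827773e-01  2.22122764e+00  8.75493709e-04
  5.52783467e-01 -1.19868697e+00] 0.018249484755685667
```

```bash
python3 -m crank '[0,0,2,0,0,0,1,0,0,4,0,0,0,1,0,0,4,0,0,0,1,0,0,4,0,0,0,1,0,0,4,0,0,0,1,0,0,4,0,0,0,1,0,0,4,0,0,0,1,0,0,3.5,0,0,0,1]'
python3 -m crank '[3,-1.6,0,0,0,0,1,3,-1.6,0,0,0,0,1,3,-1.6,0,0,0,0,1,3,-1.6,0,0,0,0,1,3,-1.6,0,0,0,0,1,3.2,-1.4,0,0,0,0,1,0,0,-3,0,0,0,1,0,0,-4,0,0,0,1]'
python3 -m crank '[0,0,0,0,0,0,1,0,0,0,0,0,0,1,0,0,0,0,0,0,0.2,0,0,0,0,0,0,0.2,0,0,0,0,0,0,0.2,0,0,0,0,0,0,0.2]'
python3 -c "
from rig import bot;o=bot.get_obs();print(o['joints'],o['opening'])"
```

```text
clock: 4.5
position: [0.4042, 0.0609, 0.3052]
tcp_rot: [0.393, 3.113, 0.002]
force: [0.7, 0.8, -1.0]
opening: 0.0179
clock: 5.17
position: [0.5905, -0.0343, 0.2343]
tcp_rot: [0.394, 3.106, 0.001]
force: [-0.6, 0.1, -1.2]
opening: 0.0177
clock: 5.67
position: [0.5875, -0.0329, 0.2336]
tcp_rot: [0.392, 3.113, 0.0]
force: [-0.0, -0.8, 0.1]
opening: 0.034
[-7.55129993e-02  3.37398932e-01  1.53219662e+00  7.38833185e-05
  1.26787487e+00 -1.39576449e+00] 0.03399520586762873
```

```bash
python3 -m crank '[0,0,4,0,0,0,0.2,0,0,3,0,0,0,0.2,-3.3,0.5,0,0,0,0,-0.2,-3.3,0.5,0,0,0,0,-0.2,-3.3,0.5,0,0,0,0,-0.2,-3.3,0.5,0,0,0,0,-0.2,-3.2,0.7,0,0,0,0,-0.2,0,0,-4,0,0,0,-0.2]'
python3 -m crank '[0,0,-4,0,0,0,-0.2,0,0,-4,0,0,0,-0.2,0,0,0,0,0,0,-0.2]'
python3 - <<'E'
from h import *
o=bot.get_obs();print(o["joints"],o["position"])
s=bot.snapshot("wrist");W=cloud(s);save("w2",s["color"])
for d in bot.cut_out("wrist","nut1"):
    p=W[d["mask"]]; p=p[p[:,2]>.006]; print(round(d["confidence"],2),d["bbox"],np.round(np.nanmedian(p,0),4),np.round(np.nanpercentile(p,[2,98],0),3).tolist())
s=bot.snapshot("top");W=cloud(s)
m=(abs(W[...,0]-.587)<.05)&(abs(W[...,1]+.033)<.05)&(W[...,2]>.1)&(W[...,2]<.2)
print("bin z", np.round(np.percentile(W[m][:,2],[5,25,50,75,95]),3))
save("bin",s["color"][100:190,340:460],4)
E
```

```text
clock: 6.33
position: [0.4223, -0.0053, 0.2687]
tcp_rot: [0.39, 3.101, 0.003]
force: [1.4, -1.1, -0.3]
opening: 0.0509
clock: 6.58
position: [0.4174, -0.0057, 0.1763]
tcp_rot: [-0.391, -3.104, 0.002]
force: [-0.9, -0.1, -0.7]
opening: 0.0512
[-4.11650680e-02  1.26220279e-01  1.97526551e+00  7.37572544e-05
  1.05289679e+00 -1.36144956e+00] [ 0.41743931 -0.00566346  0.17632878]
0.79 [306.1, 177.2, 323.3, 188.8] [ 0.4206 -0.0055  0.0228] [[0.414, -0.014, 0.008], [0.43, 0.002, 0.026]]
bin z [0.138 0.142 0.145 0.155 0.197]
```

View pics/bin.png

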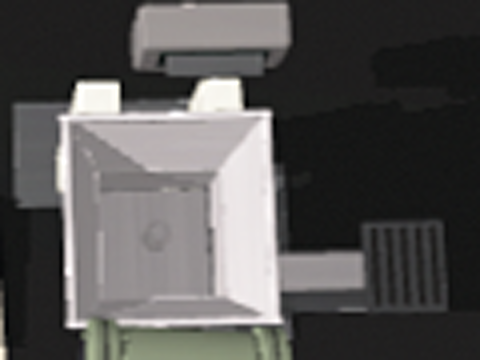

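Bin crop: one nut visible in the hopper at (155,235). Taking nut B.

```bash
python3 -m crank '[0.2,0,-4,0,0,0,0,0.2,0,-4,0,0,0,0,0,0,-4,0,0,0,0,0,0,-3.5,0,0,0,0,0,0,-1.3,0,0,0,0,0,0,0,0,0,0,0]' 40
python3 -m crank '[0,0,0,0,0,0,1,0,0,0,0,0,0,1,0,0,0,0,0,0,1,0,0,0,0,0,0,1,0,0,0,0,0,0,1]'
python3 -m crank '[0,0,2,0,0,0,1,0,0,4,0,0,0,1,0,0,4,0,0,0,1,0,0,4,0,0,0,1,0,0,4,0,0,0,1,0,0,4,0,0,0,1,0,0,4,0,0,0,1,0,0,3.5,0,0,0,1]'
python3 -m crank '[3.3,-0.6,0,0,0,0,1,3.3,-0.6,0,0,0,0,1,3.3,-0.6,0,0,0,0,1,3.3,-0.6,0,0,0,0,1,3.3,-0.4,0,0,0,0,1,0,0,-3,0,0,0,1,0,0,-4,0,0,0,1,0,0,0,0,0,0,1]'
python3 -m crank '[0,0,0,0,0,0,0.2,0,0,0,0,0,0,0.2,0,0,0,0,0,0,0.2,0,0,0,0,0,0,0.2,0,0,3,0,0,0,0.2,0,0,4,0,0,0,0.2]'
```

```text
clock: 7.23
position: [0.4278, -0.006, 0.0128]
tcp_rot: [-0.393, -3.116, -0.0]
force: [1.1, -0.0, 0.2]
opening: 0.0426
clock: 7.65
position: [0.4296, -0.0061, 0.0157]
tcp_rot: [0.392, 3.11, 0.001]
force: [0.8, -0.4, 6.9]
opening: 0.0154
clock: 8.32
position: [0.4263, -0.0059, 0.3127]
tcp_rot: [0.392, 3.112, 0.001]
force: [1.7, 0.2, -0.5]
opening: 0.016
clock: 8.98
position: [0.5867, -0.0337, 0.2312]
tcp_rot: [-0.391, -3.101, 0.001]
force: [-2.2, 0.7, -2.5]
opening: 0.0159
clock: 9.48
position: [0.5902, -0.0338, 0.3076]
tcp_rot: [-0.392, -3.112, 0.0]
force: [1.0, 1.1, -0.9]
opening: 0.0341
```

```bash
python3 -m crank '[-2,-1,1,0,0,-0.12,0,-2,-1,1,0,0,-0.12,0,-2,-1,0,0,0,-0.12,0,-2,-1,0,0,0,-0.12,0,-2,-1,0,0,0,-0.12,0,-2,-1,0,0,0,-0.12,0,-2,0,0,0,0,-0.12,0,-1,0,0,0,0,-0.12,0]'
python3 -m crank '[0,0,0,0,0,-0.12,0,0,0,0,0,0,-0.12,0,0,0,0,0,0,-0.12,0,0,0,0,0,0,0,0]'
python3 -c "
from rig import bot;o=bot.get_obs();print([*o['joints'].round(5)],[*o['position'].round(5)],[*o['tcp_rot'].round(4)])"
python3 -m crank '[0,0,0,-0.12,0,0,0,0,0,0,-0.12,0,0,0,0,0,0,-0.12,0,0,0,0,0,0,-0.12,0,0,0,0,0,0,-0.12,0,0,0,0,0,0,-0.12,0,0,0,0,0,0,0,0,0,0,0,0,0,0,0,0,0,0]'
python3 - <<'E'
from h import *
o=bot.get_obs();print([*o['joints'].round(5)],[*o['position'].round(5)],[*o['tcp_rot'].round(4)])
s=bot.snapshot("top");W=cloud(s)
save("bin2",np.hstack([s["color"][100:260,340:520]]),4)
for c in("side",):
    s=bot.snapshot(c)
    W=cloud(s)
    for d in bot.cut_out(c,"nut1"): print(c,d["confidence"],d["bbox"],np.nanmedian(W[d["mask"]],0))
E
```

```text
clock: 10.15
position: [0.4399, -0.0944, 0.3305]
tcp_rot: [1.795, 2.574, 0.002]
force: [-0.3, -0.3, 0.6]
opening: 0.0428
clock: 10.48
position: [0.4419, -0.0941, 0.3302]
tcp_rot: [2.221, 2.217, 0.003]
force: [0.0, -0.3, 0.0]
opening: 0.0428
[np.float64(-0.23517), np.float64(0.06902), np.float64(1.63937), np.float64(1e-05), np.float64(1.42934), np.float64(-0.23329)] [np.float64(0.44189), np.float64(-0.09405), np.float64(0.33024)] [np.float64(2.2212), np.float64(2.217), np.float64(0.0032)]
[np.float64(-0.23517), np.float64(0.06902), np.float64(1.63937), np.float64(1e-05), np.float64(1.42934), np.float64(-0.23329)] [np.float64(0.44189), np.float64(-0.09405), np.float64(0.33024)] [np.float64(2.2212), np.float64(2.217), np.float64(0.0032)]invalid input at $: expected a multiple of 7 numbers
```

View pics/bin2.png

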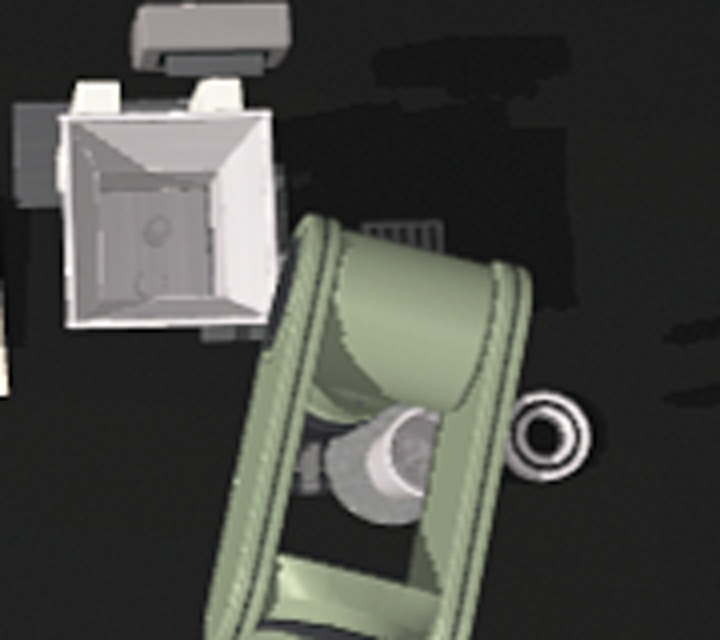

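The bin shows two nuts, at (157,230) and (150,282), and no more loose nuts are detected. Next I tilt the tool to get data for a kinematic model.

```bash
python3 -m crank '[0,0,0,-0.12,0,0,-1,0,0,0,-0.12,0,0,-1,0,0,0,-0.12,0,0,-1,0,0,0,-0.12,0,0,-1,0,0,0,-0.12,0,0,-1,0,0,0,-0.12,0,0,-1,0,0,0,0,0,0,-1]'
cat > kin.py <<'E'
import numpy as np
from scipy.optimize import least_squares
from scipy.spatial.transform import Rotation as Ro
def fk(q,p):
    h,d,L1,L2,L3,e1,e2,s4,e3=p
    R=Ro.from_euler('z',q[0]); t=np.array([0,0,h]); t=t+R.apply([e1,d,0])
    R=R*Ro.from_euler('y',q[1]); t=t+R.apply([0,0,L1])
    R=R*Ro.from_euler('y',q[2]); t=t+R.apply([e2,0,L2])
    R=R*Ro.from_euler('z',s4*q[3])*Ro.from_euler('y',q[4]); t=t+R.apply([e3,0,L3])
    R=R*Ro.from_euler('z',q[5])
    return t,R
D=[([1.29998,.32029,1.56569,0,1.25738,-.02003],[.14258,.55655,.23048]),
([.08939,.06246,1.89605,-.00331,1.18039,-1.22168],[.41172,.04747,.23166]),
([-.07551,.33740,1.5322,0,1.26787,-1.39576],[.5875,-.0329,.2336]),
([-.04117,.12622,1.97527,0,1.05290,-1.36145],[.41744,-.00566,.17633]),
([.12170,.36283,2.22123,.0009,.55278,-1.19869],[.4064,.0614,.0081]),
([-.23517,.06902,1.63937,0,1.42934,-.23329],[.44189,-.09405,.33024])]
E
python3 - <<'E'
from kin import *
from rig import bot
o=bot.get_obs(); q=o['joints'];x=o['position'];print(q.round(4),x.round(4),o['tcp_rot'].round(4))
DD=D+[(q,x)]
for s4 in(1,-1):
    f=lambda p:np.concatenate([fk(q,np.array([*p[:7],s4,p[7]]))[0]-x for q,x in DD])
    r=least_squares(f,[.3,.01,.4,.35,.2,0,0,0]); print(s4,r.x.round(4),abs(r.fun).max())
    P=[*r.x[:7],s4,r.x[7]]
    t,R=fk(q,P); M=R.inv()*Ro.from_rotvec(o['tcp_rot']); print("tool off",M.as_rotvec().round(3))
E
```

```text
clock: 11.22
position: [0.4415, -0.0914, 0.3258]
tcp_rot: [1.794, 1.811, -0.685]
force: [0.1, 0.7, -0.7]
opening: 0.0857
[ 0.2382  0.123   1.7882 -0.702   1.4677  0.3905] [ 0.4415 -0.0914  0.3258] [ 1.794   1.811  -0.6847]
1 [ 0.1403  0.0115  0.5918  0.417   0.3183  0.      0.0252 -0.    ] 4.119224834190499e-05
tool off [-0.    -0.     1.571]
-1 [-0.5774  0.0062  0.6815  0.4128 -0.3136  0.4748  0.0242  0.5059] 0.08350278256568716
tool off [ 0.576 -1.382  1.149]
```

```bash
cat >> kin.py <<'E'
P=[.1403,.0115,.5918,.417,.3183,0,.0252,1,0]
LO=np.array([-3.11,-.84,.21,-1.34,.05,-2.56]);HI=np.array([3.11,2.01,2.61,4.49,2.63,2.56])
TO=Ro.from_euler('z',np.pi/2)
def tool(al,be,roll):
    # z axis azimuth al, be below horizontal; jaw (y) horizontal at roll 0
    a=np.array([np.cos(al)*np.cos(be),np.sin(al)*np.cos(be),-np.sin(be)])
    y=np.array([-np.sin(al),np.cos(al),0]); x=np.cross(y,a)
    return Ro.from_rotvec(a*roll)*Ro.from_matrix(np.stack([x,y,a],1))
def ik(g,R,seeds,back=.019):
    "g grasp point"
    t=np.asarray(g)+R.apply([0,0,back]); best=None
    def f(q):
        tt,RR=fk(q,P); return np.concatenate([(tt-t)*5,((RR*TO).inv()*R).as_rotvec()])
    for s in seeds:
        r=least_squares(f,np.clip(s,LO+.01,HI-.01),bounds=(LO,HI))
        if abs(r.fun).max()<1e-3 and (best is None or np.min(np.minimum(r.x-LO,HI-r.x))>best[1]): best=(r.x,np.min(np.minimum(r.x-LO,HI-r.x)))
    return best
E
python3 - <<'E'
from kin import *
rng=np.random.default_rng(0)
seeds=[np.array([rng.uniform(-1,.8),rng.uniform(-.3,1.2),rng.uniform(.8,2.3),j4,rng.uniform(.5,2),rng.uniform(-2,2)]) for j4 in(-1,-.5,.8,1.6,2.5,3.1) for _ in range(2)]
for be in(20,30):
  for al in range(-180,180,30):
    out=[]
    for roll in(0,np.pi):
        b=ik([.441,-.257,.065],tool(np.radians(al),np.radians(be),roll),seeds)
        if b is not None: out.append((np.round(b[0],2).tolist(),))
    print("pick",be,al,*out)
for al in range(-180,180,30):
    out=[]
    for roll in(0,np.pi):
        b=ik([.575,-.035,.32],tool(np.radians(al),np.radians(15),roll),seeds)
        if b is not None: out.append((np.round(b[0],2).tolist(),))
    print("pour",al,*out)
E
```

```text
pick 20 -180 ([-0.36, 0.96, 1.38, -0.36, 1.97, 1.3],) ([-0.36, 0.96, 1.38, -0.36, 1.97, -1.84],)
pick 20 -150 ([-0.18, 0.89, 1.6, -0.67, 1.74, 1.16],) ([-0.18, 0.89, 1.6, -0.67, 1.74, -1.99],)
pick 20 -120 ([-0.04, 0.8, 1.9, -1.0, 1.45, 1.17],) ([-0.04, 0.8, 1.9, -1.0, 1.45, -1.97],)
pick 20 -90
pick 20 -60 ([-0.08, 0.75, 2.58, 4.06, 1.34, 1.73],) ([-0.08, 0.75, 2.58, 4.06, 1.34, -1.41],)
pick 20 -30
pick 20 0 ([-1.05, 0.75, 2.58, 2.14, 1.32, 1.4],) ([-1.05, 0.75, 2.58, 2.14, 1.32, -1.74],)
pick 20 30 ([-1.14, 0.73, 2.23, 1.42, 1.24, 1.76],) ([-1.14, 0.73, 2.23, 1.42, 1.24, -1.38],)
pick 20 60 ([-1.05, 0.8, 1.89, 0.96, 1.47, 1.96],) ([-1.05, 0.8, 1.89, 0.96, 1.47, -1.18],)
pick 20 90 ([-0.9, 0.89, 1.59, 0.64, 1.75, 1.97],) ([-0.9, 0.89, 1.59, 0.64, 1.75, -1.17],)
pick 20 120 ([-0.73, 0.97, 1.38, 0.33, 1.98, 1.82],) ([-0.73, 0.97, 1.38, 0.33, 1.98, -1.32],)
pick 20 150 ([-0.54, 0.99, 1.3, -0.02, 2.07, 1.56],) ([-0.54, 0.99, 1.3, -0.02, 2.07, -1.59],)
pick 30 -180 ([-0.37, 0.88, 1.44, -0.33, 1.83, 1.29],) ([-0.37, 0.88, 1.44, -0.33, 1.83, -1.85],)
pick 30 -150 ([-0.21, 0.81, 1.63, -0.6
[... 1061 characters left out ...]
3, 1.74, 0.69],) ([0.4, 0.53, 1.64, -1.13, 1.74, -2.46],)
pour -60
pour -30 ([0.29, 0.14, 2.27, 4.28, 0.89, 0.9],) ([0.29, 0.14, 2.27, 4.28, 0.89, -2.25],)
pour 0 ([-0.16, 0.06, 2.37, 2.87, 0.62, 1.75],) ([-0.16, 0.06, 2.37, 2.87, 0.62, -1.39],)
pour 30 ([-0.54, 0.18, 2.22, 1.77, 1.04, 2.32],) ([-0.54, 0.18, 2.22, 1.77, 1.04, -0.82],)
pour 60 ([-0.61, 0.38, 1.91, 1.32, 1.46, 2.43],) ([-0.61, 0.38, 1.91, 1.32, 1.46, -0.71],)
pour 90 ([-0.53, 0.57, 1.56, 1.05, 1.85, 2.44],) ([-0.53, 0.57, 1.56, 1.05, 1.85, -0.7],)
pour 120 ([-0.39, 0.74, 1.22, 0.84, 2.23, 2.36],) ([-0.39, 0.74, 1.22, 0.84, 2.23, -0.78],)
pour 150 ([-0.23, 0.86, 0.97, 0.53, 2.55, 2.1],) ([-0.23, 0.86, 0.97, 0.53, 2.55, -1.04],)
```

The fit agrees with the readings to 0.04 mm. I'll grip the pot from its −y side with the tool 20° below horizontal, pointing +y, and pour by rolling about the tool axis.

```bash
python3 -m crank '[0,-1.5,0,0.12,0,0,-1,0,-1.5,0,0.12,0,0,-1,0,-1.5,0,0.12,0,0,-1,0,-1.5,0,0.12,0,0,-1,0,-1.5,0,0.12,0,0,-1,0,-1.5,0,0.12,0,0,-1,0,-1.5,0,0.12,0,0,-1,0,-1.5,0,0.12,0,0,-1]' 40
python3 -m crank '[0,-1.5,0,0.12,0,0,-1,0,-1.5,0,0.12,0,0,-1,0,-1.5,0,0.12,0,0,-1,0,-1.5,0,0.12,0,0,-1,0,-1.5,0,0.12,0,0,-1,0,-1.5,0,0.12,0,0,-1,0,-1.5,0,0.12,0,0,-1,0,-1.5,0,0.12,0,0,-1]'
python3 -m crank '[0,0,0,0.02,0,0,-1,0,0,0,0,0,0,-1]'
python3 - <<'E'
from h import *
from scipy.spatial.transform import Rotation as Ro
o=bot.get_obs();R=Ro.from_rotvec(o['tcp_rot']);print(o['joints'].round(3),o['position'].round(4),R.as_matrix().round(3))
s=bot.snapshot("wrist"); C=-s["R"].T@s["t"]; print("cam in tool",R.inv().apply(C-o['position']).round(3))
s=bot.snapshot("top");W=cloud(s)
for d in bot.cut_out("top","pot"):
    p=W[d["mask"]]; p=p[p[:,2]>.082]
    if len(p)>10: print(d["confidence"],cv2.minEnclosingCircle((p[:,:2]*1000).astype(np.float32)),len(p))
print([(d["confidence"],d["bbox"]) for d in bot.find_in("top","nut1")])
E
```

```text
clock: 11.88
position: [0.4421, -0.2161, 0.3312]
tcp_rot: [-2.094, -2.098, -0.266]
force: [0.9, 0.4, -0.4]
opening: 0.0851
clock: 12.55
position: [0.4412, -0.337, 0.3293]
tcp_rot: [-1.475, -1.479, -1.021]
force: [1.0, 0.8, 0.4]
opening: 0.0853
clock: 12.72
position: [0.4413, -0.3364, 0.3259]
tcp_rot: [-1.463, -1.459, -1.027]
force: [-0.4, 0.1, -0.4]
opening: 0.0855
[-0.98   0.709  1.182  0.747  2.255 -0.816] [ 0.4413 -0.3364  0.3259] [[ 0.     1.     0.004]
 [ 0.341 -0.004  0.94 ]
 [ 0.94   0.001 -0.341]]
cam in tool [ 0.082 -0.    -0.142]
0.68 ((441.3736267089844, -255.81260681152344), 36.45768356323242) 127
[(0.4, [376.7, 155.6, 384.0, 164.6]), (0.17, [346.7, 99.0, 452.0, 188.5])]
```

```bash
python3 -m crank '[0,0,-4,0,0,0,-1,0,0,-4,0,0,0,-1,0,0,-4,0,0,0,-1,0,0,-4,0,0,0,-1,0,0.4,-4,0,0,0,-1,0,0.8,-3.7,0,0,0,-1,0,0,0,0,0,0,-1]'
python3 -m crank '[0,1.7,-0.6,0,0,0,-1,0,1.7,-0.6,0,0,0,-1,0,1.7,-0.6,0,0,0,-1,0,1.7,-0.6,0,0,0,-1,0,1.7,-0.6,0,0,0,-1,0,0,0,0,0,0,-1]'
```

```text
clock: 13.5
position: [0.4408, -0.319, 0.0874]
tcp_rot: [-1.46, -1.457, -1.019]
force: [0.1, 0.8, -0.4]
opening: 0.0855
clock: 14.0
position: [0.4422, -0.2348, 0.0643]
tcp_rot: [-1.46, -1.466, -1.022]
force: [-0.4, -0.3, 0.4]
opening: 0.0849
```

```bash
python3 - <<'E'
from h import *
o=bot.get_obs();print(o['position'],o['force'],o['joints'].round(3))
s=bot.snapshot("wrist"); save("w3",s["color"])
E
```

```text
[ 0.4421607  -0.23478909  0.06431898] [-0.35996814 -0.31071988  0.43220253] [-0.895  0.879  1.597  0.638  1.753 -1.171]
```

View pics/w3.png

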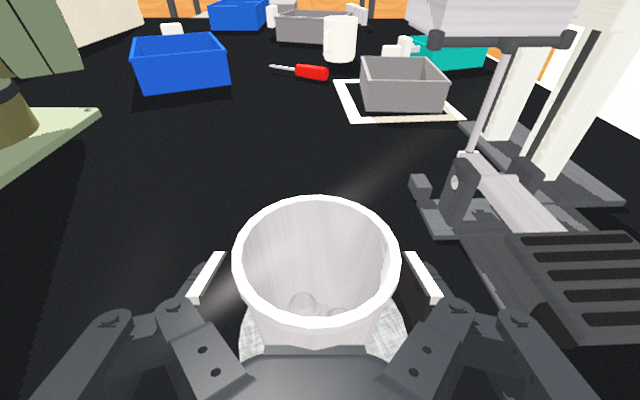

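The pot is centred between the fingers (rim at about (316,260)), with two or more nuts visible inside. Closing and lifting.

```bash
python3 -m crank '[0,-0.2,-0.4,0,0,0,-1,0,0,0,0,0,0,1,0,0,0,0,0,0,1,0,0,0,0,0,0,1,0,0,0,0,0,0,1]' 60
python3 -m crank '[0,0,1,0,0,0,1,0,0,1.5,0,0,0,1,0,0,2,0,0,0,1,0,0,2,0,0,0,1,0,0,0,0,0,0,1]'
```

```text
clock: 14.47
position: [0.4423, -0.2398, 0.0584]
tcp_rot: [-1.463, -1.463, -1.025]
force: [2.1, -2.9, 5.5]
opening: 0.0649
clock: 14.88
position: [0.4423, -0.2397, 0.1258]
tcp_rot: [-1.464, -1.469, -1.023]
force: [0.2, 0.6, -2.5]
opening: 0.0646
```

```bash
python3 -m crank '[0,0,3,0,0,0,1,0,0,3.7,0,0,0,1,0,0,3.7,0,0,0,1,0,0,3.7,0,0,0,1,0,0,3.7,0,0,0,1,0,0,3.5,0,0,0,1]'
python3 -m crank '[1.7,2.8,0,0,0,0,1,1.7,2.8,0,0,0,0,1,1.7,2.8,0,0,0,0,1,1.7,2.8,0,0,0,0,1,1.7,2.8,0,0,0,0,1,1.7,2.8,0,0,0,0,1,1.7,2.8,0,0,0,0,1,0.4,2.7,0,0,0,0,1]'
python3 -m crank '[0,0,0,0,0,0,1,0,0,0,0,0,0,1]'
python3 - <<'E'
from rig import bot;import numpy as np
from scipy.spatial.transform import Rotation as Ro
o=bot.get_obs();R=Ro.from_rotvec(o['tcp_rot']);print(o['joints'].round(3),R.as_matrix()[:,2].round(4), "roll unit*.12",(R.as_matrix()[:,2]*.12).round(4))
E
```

```text
clock: 15.38
position: [0.4413, -0.2387, 0.3366]
tcp_rot: [-1.464, -1.463, -1.021]
force: [0.9, -0.6, -3.1]
opening: 0.0646
clock: 16.05
position: [0.5661, -0.0144, 0.3339]
tcp_rot: [-1.464, -1.463, -1.021]
force: [-0.5, 0.0, -3.3]
opening: 0.0646
clock: 16.22
position: [0.564, -0.0145, 0.3344]
tcp_rot: [-1.461, -1.464, -1.018]
force: [-0.2, -0.6, -2.0]
opening: 0.0646
[-0.524  0.506  1.541  0.998  1.836 -0.649] [-0.0035  0.9388 -0.3445] roll unit*.12 [-0.0004  0.1127 -0.0413]
```

```bash
python3 -m crank '[0,0,0,0,0.113,-0.041,1,0,0,0,0,0.113,-0.041,1,0,0,0,0,0.113,-0.041,1,0,0,0,0,0.113,-0.041,1,0,0,0,0,0.113,-0.041,1,0,0,0,0,0.113,-0.041,1,0,0,0,0,0.113,-0.041,1,0,0,0,0,0.113,-0.041,1]'
python3 -m crank '[0,0,0,0,0.113,-0.041,1,0,0,0,0,0.113,-0.041,1,0,0,0,0,0.113,-0.041,1,0,0,0,0,0.113,-0.041,1,0,0,0,0,0.113,-0.041,1,0,0,0,0,0.113,-0.041,1,0,0,0,0,0.113,-0.041,1,0,0,0,0,0.113,-0.041,1]'
python3 -m crank '[0,0,0,0,0.113,-0.041,1,0,0,0,0,0.113,-0.041,1,0,0,0,0,0.113,-0.041,1,0,0,0,0,0.113,-0.041,1,0,0,0,0,0.113,-0.041,1,0,0,0,0,0.113,-0.041,1,0,0,0,0,0.113,-0.041,1,0,0,0,0,0,0,1]'
python3 -m crank '[0,0,0,0,0,0,1,0,0,0,0,0,0,1,0,0,0,0,0,0,1,0,0,0,0,0,0,1]'
python3 - <<'E'
from h import *
o=bot.get_obs();print(o['joints'].round(3),o['force'])
s=bot.snapshot("side"); save("side4",s["color"][120:330,300:500],3)
E
```

```text
clock: 16.88
position: [0.5645, -0.0174, 0.3345]
tcp_rot: [-1.855, -0.576, -0.401]
force: [0.2, 0.7, -3.9]
opening: 0.0646
clock: 17.55
position: [0.5645, -0.0174, 0.3345]
tcp_rot: [-1.896, 0.344, 0.243]
force: [0.6, 0.5, -3.4]
opening: 0.0648
clock: 18.22
position: [0.5645, -0.0172, 0.335]
tcp_rot: [-1.653, 1.127, 0.792]
force: [0.2, 0.0, -1.5]
opening: 0.0646
clock: 18.55
position: [0.5647, -0.0162, 0.3353]
tcp_rot: [-1.655, 1.123, 0.79]
force: [-0.5, 0.6, -2.0]
opening: 0.0647
[-0.527  0.509  1.539  1.003  1.84   2.113] [-0.52757141  0.61922929 -2.0395589 ]
```

View pics/side4.png

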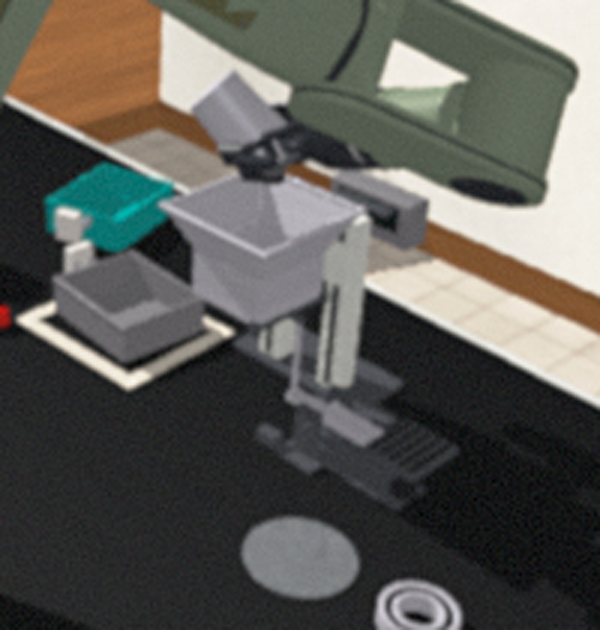

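The pot is inverted over the hopper and the mat is clear at crop (300,556). I give it a small shake, roll back, then measure the mat and check the pot.

```bash
python3 -m crank '[0,0,1,0,0,0,1,0,0,-1,0,0,0,1,0,0,1,0,0,0,1,0,0,-1,0,0,0,1,0,0,0,0,-0.113,0.041,1,0,0,0,0,-0.113,0.041,1,0,0,0,0,-0.113,0.041,1,0,0,0,0,-0.113,0.041,1]'
python3 -m crank '[0,0,0,0,-0.113,0.041,1,0,0,0,0,-0.113,0.041,1,0,0,0,0,-0.113,0.041,1,0,0,0,0,-0.113,0.041,1,0,0,0,0,-0.113,0.041,1,0,0,0,0,-0.113,0.041,1,0,0,0,0,-0.113,0.041,1,0,0,0,0,-0.113,0.041,1]'
python3 -m crank '[0,0,0,0,-0.113,0.041,1,0,0,0,0,-0.113,0.041,1,0,0,0,0,-0.113,0.041,1,0,0,0,0,-0.113,0.041,1,0,0,0,0,-0.113,0.041,1,0,0,0,0,-0.113,0.041,1,0,0,0,0,-0.113,0.041,1,0,0,0,0,-0.113,0.041,1]'
python3 -m crank '[0,0,0,0,-0.113,0.041,1,0,0,0,0,-0.113,0.041,1,0,0,0,0,-0.113,0.041,1,-1.7,-2.8,0,0,0,0,1,-1.7,-2.8,0,0,0,0,1,-1.7,-2.8,0,0,0,0,1,-1.7,-2.8,0,0,0,0,1]'
python3 -m crank '[-1.7,-2.8,0,0,0,0,1,-1.7,-2.8,0,0,0,0,1,0,0,0,0,0,0,1]'
python3 - <<'E'
from h import *
o=bot.get_obs();print(o['joints'].round(3),o['position'],o['tcp_rot'],o['force'])
for c in("top","side"):
    s=bot.snapshot(c);W=cloud(s); np.savez(c+"5.npz",W=W,c=s["color"])
    C=s["color"].astype(int)
    m=(np.hypot(W[...,0]-.441,W[...,1]+.257)<.075)&(abs(W[...,2]-.002)<.012)&(C.min(-1)>70)
    m=cv2.morphologyEx(m.astype(np.uint8),cv2.MORPH_OPEN,np.ones((3,3)))>0
    p=W[m]; print(c,"mat",len(p),p.mean(0) if len(p) else 0,cv2.minEnclosingCircle((p[:,:2]*1000).astype(np.float32)) if len(p) else 0)
    for d in bot.cut_out(c,"nut1"): print("nut",d["confidence"],d["bbox"],np.nanmedian(W[d["mask"]],0))
    if c=="top": save("top5",s["color"][90:260,330:490],4)
w=bot.snapshot("wrist"); save("w5",w["color"][180:,150:500])
E
```

```text
clock: 19.27
position: [0.5647, -0.0159, 0.3347]
tcp_rot: [-1.826, 0.673, 0.476]
force: [-0.4, 0.1, -2.0]
opening: 0.0647
clock: 19.93
position: [0.5647, -0.0159, 0.3348]
tcp_rot: [-1.908, -0.246, -0.168]
force: [-0.6, 0.2, -2.5]
opening: 0.0649
clock: 20.6
position: [0.5647, -0.0159, 0.3348]
tcp_rot: [-1.648, -1.148, -0.801]
force: [0.5, 0.3, -2.0]
opening: 0.0646
clock: 21.18
position: [0.4959, -0.1288, 0.3349]
tcp_rot: [-1.462, -1.463, -1.022]
force: [0.7, -0.2, -1.4]
opening: 0.0644
clock: 21.43
position: [0.461, -0.1881, 0.3343]
tcp_rot: [-1.468, -1.46, -1.024]
force: [0.2, 0.3, -1.4]
opening: 0.065
[-0.831  0.541  1.478  0.806  2.064 -0.805] [ 0.46104354 -0.18809151  0.33434955] [-1.46775116 -1.45973487 -1.02357945] [ 0.18051103  0.34655194 -1.43603983]
top mat 744 [ 0.44139427 -0.24125104  0.00299715] ((447.01318359375, -245.73565673828125), 55.939430236816406)
nut 0.55 [436.4, 181.2, 471.6, 207.1] [ 0.46489137 -0.21496845  0.3260843 ]
nut 0.52 [379.7, 153.1, 385.6, 158.8] [ 0.61091946 -0.04269801  0.16646641]
nut 0.49 [366.9, 153.3, 373.6, 164.3] [ 0.59705777 -0.00262733  0.15971699]
nut 0.44 [369.3, 159.7, 379.3, 170.1] [ 0.57752507 -0.01501307  0.16711763]
side mat 847 [ 0.4473137  -0.2481152   0.00154955] ((449.5065612792969, -248.09144592285156), 62.30773162841797)
```

```bash
python3 -c "
import cv2,numpy as np
a=cv2.imread('pics/top5.png');b=cv2.imread('pics/w5.png');b=cv2.resize(b,None,fx=.4*1,fy=.4)
a=cv2.resize(a,(560,595));c=np.zeros((595,800,3),np.uint8);c[:,:560]=a;b=cv2.resize(b,(240,150));c[:150,560:]=b;cv2.imwrite('pics/c5.png',c)"
```

```text
(no output)
```

View pics/c5.png

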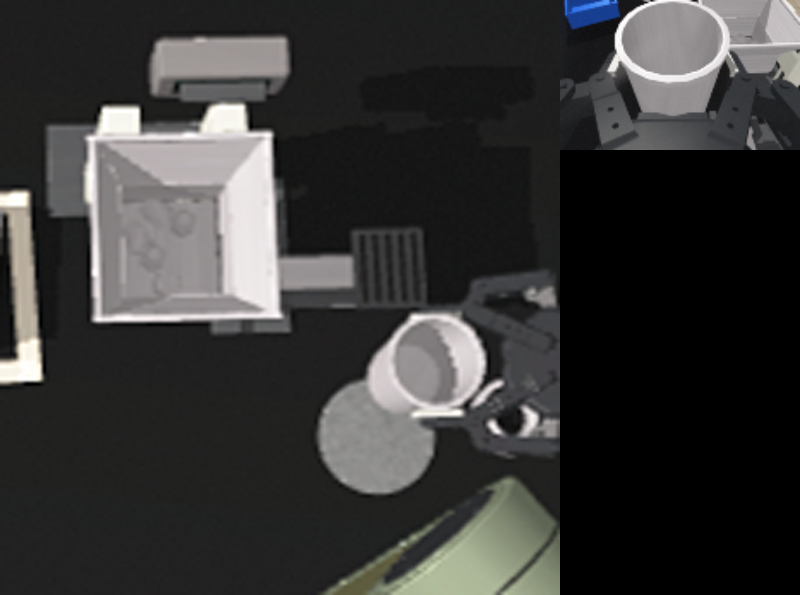

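The pot is empty and several nuts are in the bin. I'll compute the mat centre from its outline at top (437.4,214.9) and side (400,305.3).

```bash
python3 - <<'E'
from h import *
for c,u,v in(("top",437.4,214.9),("side",400,305.3)):
    s=bot.snapshot(c); d=s["R"].T@np.array([(u-s["cx"])/f(s),(v-s["cy"])/f(s),1]); C=-s["R"].T@s["t"]
    print(c,C+d*(.003-C[2])/d[2])
E
```

```text
top [ 0.44458414 -0.24687139  0.003     ]
side [ 0.44752266 -0.24941204  0.003     ]
```

```bash
python3 -m crank '[-0.8,-2.2,0,0,0,0,1,-0.7,-2.2,-3,0,0,0,1,0,0,-4,0,0,0,1,0,0,-4,0,0,0,1,0,0,-4,0,0,0,1,0,0,-4,0,0,0,1,0,0,-4,0,0,0,1,0,0,-3,0,0,0,1]'
python3 -m crank '[0,0,0,0,0,0,1,0,0,0,0,0,0,1]'
python3 -c "
from rig import bot;o=bot.get_obs();print(o['position'],o['force'])"
```

```text
clock: 22.45
position: [0.4477, -0.2268, 0.0724]
tcp_rot: [-1.462, -1.462, -1.021]
force: [0.7, -0.1, -1.4]
opening: 0.0647
clock: 22.62
position: [0.448, -0.2271, 0.0753]
tcp_rot: [-1.46, -1.46, -1.023]
force: [-0.2, -0.3, -0.5]
opening: 0.065
[ 0.44798289 -0.22711691  0.07527603] [-0.17862096 -0.29210681 -0.52243761]
```

```bash
python3 -m crank '[-0.1,-0.4,-0.7,0,0,0,1,0,0,-0.4,0,0,0,1,0,0,-0.2,0,0,0,1,0,0,0,0,0,0,1]'
python3 -m crank '[0,0,-0.15,0,0,0,1,0,0,0,0,0,0,1]'
python3 -m crank '[0,0,-0.15,0,0,0,1,0,0,0,0,0,0,1]'
```

```text
clock: 22.95
position: [0.4469, -0.2323, 0.0631]
tcp_rot: [-1.464, -1.464, -1.023]
force: [0.5, 0.2, -1.1]
opening: 0.0647
clock: 23.12
position: [0.4468, -0.2321, 0.0612]
tcp_rot: [-1.463, -1.464, -1.023]
force: [0.4, -0.0, -1.2]
opening: 0.0647
clock: 23.28
position: [0.4467, -0.232, 0.0593]
tcp_rot: [-1.463, -1.463, -1.022]
force: [-0.8, -0.2, -1.4]
opening: 0.0648
```

```bash
python3 -m crank '[0,0,-0.15,0,0,0,1,0,0,0,0,0,0,1]'
python3 -m crank '[0,0,-0.15,0,0,0,1,0,0,0,0,0,0,1]'
```

```text
clock: 23.45
position: [0.4468, -0.2319, 0.0584]
tcp_rot: [-1.462, -1.462, -1.024]
force: [0.2, 0.2, 1.0]
opening: 0.0648
clock: 23.62
position: [0.4468, -0.2318, 0.0584]
tcp_rot: [-1.46, -1.461, -1.026]
force: [-0.3, -0.8, 7.3]
opening: 0.0644
```

```bash
python3 -m crank '[0,0,0.1,0,0,0,0.5,0,0,0,0,0,0,-0.6,0,0,0,0,0,0,-1,0,0,0,0,0,0,-1,0,0,0,0,0,0,-1]'
python3 -m crank '[0,-1.5,0.5,0,0,0,-1,0,-2,0.7,0,0,0,-1,0,-2.5,0.9,0,0,0,-1,0,-2.5,0.9,0,0,0,-1,0,-2,2,0,0,0,-1,0,0,4,0,0,0,-1,0,0,4,0,0,0,-1,0,0,4,0,0,0,-1]'
python3 -m crank '[0,0,4,0,0,0,-1,0,0,4,0,0,0,-1,0,0,0,0,0,0,-1]'
python3 - <<'E'
from h import *
o=bot.get_obs();print(o['joints'].round(3),o['position'],o['tcp_rot'],o['force'])
s=bot.snapshot("top");W=cloud(s); np.savez("top6.npz",W=W,c=s["color"])
save("top6",s["color"][90:260,230:500],2.9)
for n in("pot","nut1","kit_box"):
    for d in bot.cut_out("top",n):
        p=W[d["mask"]]; print(n,d["confidence"],d["bbox"],np.nanmedian(p,0))
        q=p[p[:,2]>.083]
        if n=="pot" and len(q)>10: print(cv2.minEnclosingCircle((q[:,:2]*1000).astype(np.float32)),np.nanmax(q[:,2]))
E
```

```text
clock: 24.03
position: [0.4467, -0.2319, 0.0571]
tcp_rot: [-1.463, -1.463, -1.022]
force: [-0.9, 0.0, 0.1]
opening: 0.0854
clock: 24.7
position: [0.4464, -0.3372, 0.2283]
tcp_rot: [-1.462, -1.461, -1.023]
force: [1.2, -0.2, -1.3]
opening: 0.0855
clock: 24.95
position: [0.4468, -0.3372, 0.3148]
tcp_rot: [-1.465, -1.477, -1.025]
force: [0.3, -0.1, 0.3]
opening: 0.085
[-0.973  0.719  1.181  0.736  2.236 -0.835] [ 0.44683103 -0.33724555  0.31484012] [-1.46459182 -1.47708698 -1.02472234] [ 0.26220142 -0.05410572  0.31027718]
pot 0.59 [428.5, 197.9, 456.0, 224.5] [ 0.45089828 -0.25977536  0.04618151]
((445.9415283203125, -248.38418579101562), 36.18037414550781) 0.10185207613315933
nut1 0.64 [365.7, 154.2, 371.9, 163.2] [ 0.59828767 -0.00220287  0.16165793]
nut1 0.58 [269.0, 147.5, 331.4, 190.9] [0.59619354 0.19467317 0.0058721 ]
nut1 0.44 [377.2, 150.9, 386.6, 160.1] [ 0.61081757 -0.04174558  0.164621  ]
kit_box 0.93 [271.3, 143.9, 330.0, 189.9] [0.594912   0.19556901 0.00607758]
kit_box 0.89 [211.5, 93.7, 265.0, 157.7] [0.74550437 0.42073424 0.00693304]
kit_box 0.7 [106.3, 174.4, 179.5, 257.8] [0.43491717 0.73267322 0.00854468]
kit_box 0.67 [220.4, 264.4, 303.4, 338.4] [0.15192915 0.31571444 0.00681422]
```

View pics/top6.png

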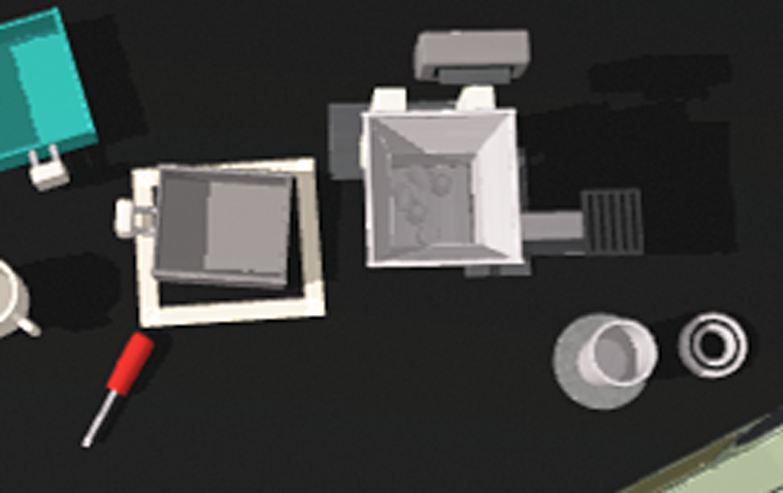

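The pot stands empty on its mat at (0.446, −0.248), and a cluster of nuts is in the bin. Next I go over the box grip while measuring the box, tape and hopper poses.

```bash
python3 -m crank '[-1,4,0,-0.12,0,0,-0.3,-1,4,0,-0.12,0,0,-0.3,-1,4,0,-0.12,0,0,-0.3,0,4,0,-0.12,0,0,-0.3,0,4,0,-0.12,0,0,-0.3,0,4,0,-0.12,0,0,-0.3,0,4,0,-0.12,0,0,-0.3,0,4,0,-0.12,0,0,-0.3]' 60
python3 -m crank '[0,4,0,-0.12,0,0,-0.3,0,4,0,-0.12,0,0,-0.3,0,4,0,0,0,0,-0.3,1,4,0,0,0,0,-0.3,2,4,0,0,0,0,-0.3,4,3,0,0,0,0,-0.3,4,2,0,0,0,0,-0.3,4,2,0,0,0,0,-0.3]'
python3 -m crank '[1,0,-3,0,0,0,-0.3,0,0,-4,0,0,0,-0.3,0,0,-4,0,0,0,-0.3,0,0,0,0,0,0,-0.3]'
cat > rf.py <<'E'
from h import *
from scipy.optimize import least_squares
def rectfit(p,w,l,c0):
    "fit outline rectangle w(x) by l(y) to 2D pts -> cx,cy,yaw"
    def r(v):
        c,s=np.cos(v[2]),np.sin(v[2]); d=p-v[:2]; x=abs(d@[c,s])-w/2; y=abs(d@[-s,c])-l/2
        return np.where((x>0)|(y>0),np.hypot(np.maximum(x,0),np.maximum(y,0)),np.maximum(x,y))
    o=least_squares(r,c0,loss="soft_l1",f_scale=.003); return o.x,np.median(abs(o.fun))
def ray(s,uv,z):
    uv=np.atleast_2d(uv).astype(float); d=np.c_[(uv[:,0]-s["cx"])/f(s),(uv[:,1]-s["cy"])/f(s),np.ones(len(uv))]@s["R"]; C=-s["R"].T@s["t"]
    return (C+d*((z-C[2])/d[:,2])[:,None])[:,:2]
E
python3 - <<'E'
from rf import *
o=bot.get_obs();print(o['joints'].round(3),o['position'].round(4),o['tcp_rot'].round(3))
D=np.load("top6.npz");W=D["W"].reshape(-1,3);C=D["c"].reshape(-1,3).astype(int)
s=bot.snapshot("top")
def m(x0,x1,y0,y1,z0,z1): return (W[:,0]>x0)&(W[:,0]<x1)&(W[:,1]>y0)&(W[:,1]<y1)&(W[:,2]>z0)&(W[:,2]<z1)
p=W[m(.49,.69,.08,.258,.043,.056)][:,:2]; print("box",rectfit(p,.120,.146,[.59,.18,-.04]),len(p))
p=W[m(.49,.69,.255,.34,.05,.07)]; print("grip pts",len(p),p.mean(0),np.percentile(p,[5,95],0).round(3).tolist())
t=(m(.45,.75,.02,.33,-.008,.009)&(C.min(1)>150)).reshape(400,640); v,u=np.nonzero(t); q=ray(s,np.c_[u,v],0)
q=q[(q[:,1]<.245)&(q[:,1]>.04)]
print("tape",rectfit(q,.184-.02,.21-.02,[.585,.153,.04]),rectfit(q,.184-.04,.21-.04,[.585,.153,.04]),len(q))
p=W[m(.5,.672,-.12,.055,.244,.257)][:,:2]; print("hopper",rectfit(p,.151,.146,[.587,-.033,.03]),len(p))
p=W[m(.54,.65,-.275,-.185,.055,.07)][:,:2]; print("pad",cv2.minAreaRect((p*1000).astype(np.float32)),p.mean(0))
w=bot.snapshot("wrist"); save("w7",w["color"]); np.savez("w7.npz",W=cloud(w),c=w["color"])
E
```

```text
clock: 25.82
position: [0.4156, -0.0187, 0.3065]
tcp_rot: [-2.081, -2.078, -0.277]
force: [1.3, 0.2, -0.1]
opening: 0.0556
clock: 26.48
position: [0.5535, 0.2267, 0.3041]
tcp_rot: [-2.178, -2.182, -0.062]
force: [1.4, -1.2, 0.1]
opening: 0.0555
clock: 26.82
position: [0.5573, 0.2229, 0.1854]
tcp_rot: [-2.176, -2.174, -0.037]
force: [-1.7, -1.6, -1.7]
opening: 0.0554
[0.324 0.393 1.574 0.075 1.184 0.296] [0.5573 0.2229 0.1854] [-2.176 -2.174 -0.037]
box (array([ 0.58856532,  0.19023937, -0.0478152 ]), np.float64(0.001461406524482456)) 205
grip pts 88 [0.59136974 0.2871259  0.05830842] [[0.535, 0.26, 0.051], [0.625, 0.305, 0.067]]
tape (array([0.56629885, 0.22486621, 0.17600216]), np.float64(0.02333486997457777)) (array([0.55987556, 0.17732547, 0.12763727]), np.float64(0.015093101150131155)) 1237
hopper (array([ 0.58638392, -0.03159411,  0.04452911]), np.float64(0.0017285450236621674)) 507
pad ((595.7573852539062, -231.8654022216797), (74.7663803100586, 92.2046890258789), 4.756401538848877) [ 0.59635294 -0.24258782]
```

View pics/w7.png

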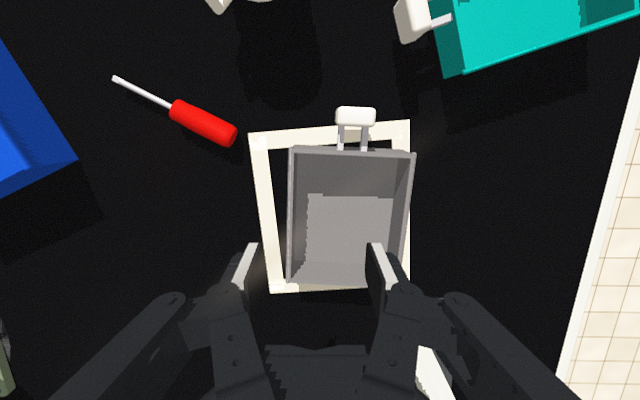

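Wrist view: the pale grip of the small grey box is at (355,117) and the tape at (250–410, 120–292). Computing the tape pose and the remaining shift and turn.

```bash
python3 - <<'E'
from rf import *
from scipy.spatial.transform import Rotation as Ro
s=bot.snapshot("top")
k=np.array([(133,171),(313,157),(324,315),(143,327)])/2.9+[230,90]
q=ray(s,k,0); print(q.round(4),"c",q.mean(0)); e=q[0]-q[1]+q[3]-q[2]; print("yaw y-axis",np.arctan2(-e[0],e[1]), np.linalg.norm(q[0]-q[1]),np.linalg.norm(q[1]-q[2]))
# wrist-based: bright low points
D=np.load("w7.npz");W=D["W"];C=D["c"].astype(int)
m=(C.min(-1)>170)&(abs(W[...,2])<.008)&(W[...,1]<.28)&(W[...,1]>.02)&(W[...,0]>.46)&(W[...,0]<.70)
n,l,st,_=cv2.connectedComponentsWithStats(m.astype(np.uint8)); i=1+st[1:,4].argmax(); p=W[l==i][:,:2]
print("wrist tape",cv2.minAreaRect((p*1000).astype(np.float32)),len(p))
m=(C.min(-1)>150)&(W[...,2]>.054)&(W[...,2]<.07)&(W[...,1]>.26)&(W[...,1]<.34)&(abs(W[...,0]-.59)<.05); p=W[m]
print("wrist grip",len(p),p.mean(0),cv2.minAreaRect((p[:,:2]*1000).astype(np.float32)))
o=bot.get_obs();R=Ro.from_rotvec(o['tcp_rot'])
def want(yaw): y=np.array([np.cos(yaw),np.sin(yaw),0]);z=np.array([0,0,-1.]);return Ro.from_matrix(np.stack([np.cross(y,z),y,z],1))
print("turn",(want(-.048)*R.inv()).as_rotvec())
E
```

```text
[[0.6588 0.2955]
 [0.6797 0.0862]
 [0.4936 0.0711]
 [0.4758 0.2785]] c [0.57694816 0.18283389]
yaw y-axis 0.09263602078359182 0.2103759297153185 0.18667449072845246
wrist tape ((530.5617065429688, 175.66720581054688), (103.00293731689453, 208.3665008544922), 0.08938038349151611) 3544
wrist grip 714 [0.59550441 0.29941662 0.060203  ] ((595.7181396484375, 299.1320495605469), (17.773557662963867, 35.291500091552734), 86.79082489013672)
turn [-0.07172731 -0.0064678  -0.04738802]
```

```bash
python3 -m crank '[1.3,2.6,-1,-0.072,-0.006,-0.05,-0.3,1.3,2.5,-2,0,0,0,-0.3,1.2,2.5,-2,0,0,0,-0.3,0,0,-3,0,0,0,-0.3,0,0,0,0,0,0,-0.3,0,0,0,0,0,0,-0.3]'
python3 -m crank '[0,0,-3,0,0,0,-0.3,0,0,-2.5,0,0,0,-0.3,0,0,-2.5,0,0,0,-0.3,0,0,0,0,0,0,-0.3]'
python3 - <<'E'
from h import *
o=bot.get_obs();print(o['joints'].round(3),o['position'].round(4),o['tcp_rot'].round(3),o['force'].round(1))
w=bot.snapshot("wrist");save("w8",w["color"]);W=cloud(w);C=w["color"].astype(int)
m=(C.min(-1)>150)&(W[...,2]>.054)&(W[...,2]<.07)&(W[...,1]>.26)&(W[...,1]<.34)&(abs(W[...,0]-.59)<.025); p=W[m]
print("wrist grip",len(p),p.mean(0) if len(p) else 0)
E
```

```text
clock: 27.47
position: [0.6014, 0.301, 0.1177]
tcp_rot: [2.277, 2.165, -0.001]
force: [-0.4, -0.1, 0.1]
opening: 0.0555
clock: 27.8
position: [0.6001, 0.2994, 0.0355]
tcp_rot: [-2.277, -2.162, 0.007]
force: [-0.8, 0.9, -0.2]
opening: 0.0553
[ 0.446  0.63   1.566 -0.     0.95   0.498] [0.6001 0.2994 0.0355] [-2.277 -2.162  0.007] [-0.8  0.9 -0.2]
wrist grip 2789 [0.5940497  0.30215292 0.05980024]
```

```bash
python3 -m crank '[-0.5,0.2,-0.9,0,0,0,-0.3,0,0,0,0,0,0,1,0,0,0,0,0,0,1,0,0,0,0,0,0,1,0,0,0,0,0,0,1]' 60
python3 -m crank '[-0.5,0,0,0,0,0.03,1,-0.6,0,0,0,0,0.03,1,-0.6,0,0,0,0,0.035,1,-0.5,0,0,0,0,0,1,0,0,0,0,0,0,1,0,0,0,0,0,0,1]'
python3 - <<'E'
from rf import *
o=bot.get_obs();print(o['joints'].round(3),o['position'].round(4),o['tcp_rot'].round(3),o['force'].round(1))
for c in("top","side"):
    s=bot.snapshot(c);W=cloud(s).reshape(-1,3)
    m=(abs(W[:,0]-.58)<.12)&(W[:,1]>.08)&(W[:,1]<.262)&(W[:,2]>.043)&(W[:,2]<.056)
    print(c,rectfit(W[m][:,:2],.120,.146,[.577,.19,.04]),m.sum())
    C=s["color"].reshape(-1,3).astype(int)
E
```

```text
clock: 28.27
position: [0.5968, 0.3034, 0.0296]
tcp_rot: [2.277, 2.164, 0.003]
force: [-1.7, 0.8, 6.1]
opening: 0.0352
clock: 28.77
position: [0.5761, 0.3037, 0.0297]
tcp_rot: [2.171, 2.268, 0.007]
force: [4.0, 0.5, 7.4]
opening: 0.0349
[ 4.680e-01  6.080e-01  1.631e+00 -1.000e-03  8.980e-01  4.240e-01] [0.5761 0.3037 0.0297] [2.171 2.268 0.007] [4.  0.5 7.4]
top (array([0.57927327, 0.19049813, 0.04151184]), np.float64(0.0014691385091658987)) 164
side (array([0.5783703 , 0.18877629, 0.04251578]), np.float64(0.0016937079948071594)) 186
```

```bash
python3 -m crank '[0.05,-1.8,0.1,0,0,0.004,1,0.05,-1.8,0,0,0,0,1,0.05,-1.8,0,0,0,0,1,0.05,-1.8,0,0,0,0,1,0.05,-1.8,0,0,0,0,1,0.05,-1.8,0,0,0,0,1,0.05,-1.5,0,0,0,0,1,0,0,0,0,0,0,1]'
python3 -m crank '[0.03,-0.7,0,0,0,0,1,0,0,0,0,0,0,1]'
python3 -m crank '[0.03,-0.7,0,0,0,0,1,0,0,0,0,0,0,1]'
python3 - <<'E'
from rf import *
o=bot.get_obs();print(o['joints'].round(3),o['position'].round(4),o['tcp_rot'].round(3),o['force'].round(1))
s=bot.snapshot("side");save("side9",s["color"][150:310,300:480],4)
E
```

```text
clock: 29.53
position: [0.5782, 0.1779, 0.0295]
tcp_rot: [2.169, 2.271, -0.0]
force: [0.6, -2.5, 4.3]
opening: 0.0357
clock: 29.7
position: [0.5786, 0.1729, 0.0296]
tcp_rot: [2.169, 2.272, 0.002]
force: [-0.8, 0.8, 6.4]
opening: 0.0352
clock: 29.87
position: [0.579, 0.1666, 0.0297]
tcp_rot: [-2.169, -2.272, -0.003]
force: [-1.0, 2.9, 6.8]
opening: 0.0351
[2.610e-01 5.480e-01 1.754e+00 1.000e-03 8.370e-01 2.130e-01] [0.579  0.1666 0.0297] [-2.169 -2.272 -0.003] [-1.   2.9  6.8]
```

View pics/side9.png

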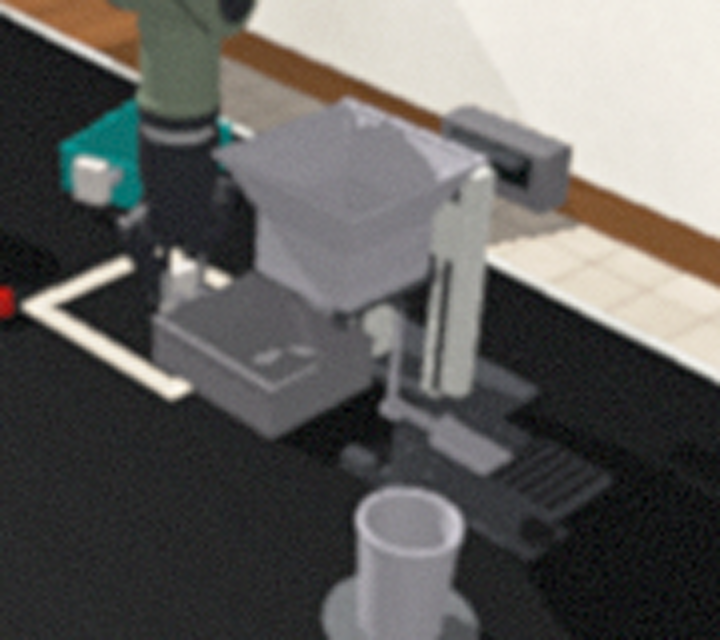

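Box is sliding in cleanly; the stop block shows at (355,455), still ahead. Continuing in small steps while watching the force.

```bash
python3 -m crank '[0.05,-1,0,0,0,0,1,0,0,0,0,0,0,1]'
python3 -m crank '[0.05,-1,0,0,0,0,1,0,0,0,0,0,0,1]'
python3 -m crank '[0.02,-0.5,0,0,0,0,1,0,0,0,0,0,0,1]'
python3 -m crank '[0.02,-0.5,0,0,0,0,1,0,0,0,0,0,0,1]'
python3 -m crank '[0.02,-0.5,0,0,0,0,1,0,0,0,0,0,0,1]'
```

```text
clock: 30.08
position: [0.5795, 0.1565, 0.0297]
tcp_rot: [2.169, 2.273, 0.003]
force: [-0.4, 2.1, 6.6]
opening: 0.035
clock: 30.25
position: [0.58, 0.1464, 0.0296]
tcp_rot: [2.169, 2.273, 0.003]
force: [-0.1, 2.2, 6.8]
opening: 0.0351
clock: 30.42
position: [0.5802, 0.142, 0.0296]
tcp_rot: [-2.169, -2.272, -0.004]
force: [-0.7, 4.5, 7.1]
opening: 0.0345
clock: 30.58
position: [0.5804, 0.1372, 0.0296]
tcp_rot: [-2.169, -2.272, -0.004]
force: [0.2, 4.4, 6.5]
opening: 0.0349
clock: 30.75
position: [0.5806, 0.1322, 0.0296]
tcp_rot: [-2.169, -2.272, -0.004]
force: [-0.1, 4.3, 7.5]
opening: 0.0356
```

```bash
python3 -m crank '[0.02,-0.5,0,0,0,0,1,0,0,0,0,0,0,1]'
python3 -m crank '[0.02,-0.4,0,0,0,0,1,0,0,0,0,0,0,1]'
python3 -m crank '[0.02,-0.4,0,0,0,0,1,0,0,0,0,0,0,1]'
python3 -m crank '[0.02,-0.4,0,0,0,0,1,0,0,0,0,0,0,1]'
python3 -m crank '[0.02,-0.4,0,0,0,0,1,0,0,0,0,0,0,1]'
```

```text
clock: 30.92
position: [0.5808, 0.1272, 0.0297]
tcp_rot: [-2.169, -2.272, -0.004]
force: [0.4, 4.8, 7.5]
opening: 0.035
clock: 31.08
position: [0.581, 0.1234, 0.0297]
tcp_rot: [-2.169, -2.272, -0.004]
force: [0.2, 5.2, 6.6]
opening: 0.0351
clock: 31.25
position: [0.5811, 0.1194, 0.0297]
tcp_rot: [-2.169, -2.272, -0.004]
force: [0.4, 4.2, 7.0]
opening: 0.035
clock: 31.42
position: [0.5813, 0.1154, 0.0296]
tcp_rot: [-2.169, -2.272, -0.004]
force: [0.3, 5.0, 6.3]
opening: 0.0351
clock: 31.58
position: [0.5815, 0.1114, 0.0296]
tcp_rot: [-2.169, -2.272, -0.004]
force: [-0.3, 5.2, 6.2]
opening: 0.0351
```

```bash
python3 -m crank '[0,0,0,0,0,0,0,0,0,0,0,0,0,0,0,0,0.2,-0.1,0,0,0,0,-0.2,0,-0.1,0,0,0,0,0,0,0,0,0,1,0,0,0,0,0,0,1,0,0,0,0,0,0,1]' 60
python3 -m crank '[0.02,-0.4,0,0,0,0,1,0,0,0,0,0,0,1]'
python3 -m crank '[0.02,-0.4,0,0,0,0,1,0,0,0,0,0,0,1]'
python3 -m crank '[0.02,-0.4,0,0,0,0,1,0,0,0,0,0,0,1]'
python3 -m crank '[0.02,-0.4,0,0,0,0,1,0,0,0,0,0,0,1]'
```

```text
clock: 32.17
position: [0.5811, 0.1086, 0.0304]
tcp_rot: [2.067, 2.171, -0.215]
force: [-0.3, 2.2, 0.3]
opening: 0.0348
clock: 32.33
position: [0.5811, 0.1028, 0.0304]
tcp_rot: [2.068, 2.169, -0.218]
force: [1.0, 2.9, 0.6]
opening: 0.0352
clock: 32.5
position: [0.5812, 0.0986, 0.0304]
tcp_rot: [2.067, 2.168, -0.219]
force: [1.2, -0.3, -0.7]
opening: 0.0347
clock: 32.67
position: [0.5824, 0.098, 0.0308]
tcp_rot: [2.073, 2.167, -0.21]
force: [-0.6, 10.7, 0.5]
opening: 0.035
clock: 32.83
position: [0.5825, 0.0979, 0.0312]
tcp_rot: [2.077, 2.168, -0.202]
force: [-3.6, 24.6, 4.8]
opening: 0.0349
```

Firm stop at y = 0.098. Releasing, then checking the box pose from the cameras.

```bash
python3 -m crank '[0,0.4,0,0,0,0,1,0,0,0,0,0,0,0,0,0,0,0,0,0,-0.2,0,0,0,0,0,0,-0.2,0,0.8,2.5,0,0,0,-0.2,0,1.5,3.8,0,0,0,-0.2,0,2,4,0,0,0,-0.2,0,2,4,0,0,0,-0.2]'
python3 -m crank '[-3.5,1,4,0,0,0,-0.2,-3.5,0,4,0,0,0,-0.2,-4,0,4,0,0,0,0,-4,0,0,0,0,0,0.3,-2,-2,0,0.1,0,0,0.6,0,-4,0,0.1,0,0,1,0,-4,0,0,0,0,1]'
python3 - <<'E'
from rf import *
o=bot.get_obs();print(o['joints'].round(3),o['position'].round(4),o['tcp_rot'].round(3),o['force'].round(1))
for c in("side","top"):
    s=bot.snapshot(c);W=cloud(s).reshape(-1,3)
    m=(abs(W[:,0]-.58)<.09)&(W[:,1]>-.12)&(W[:,1]<.07)&(W[:,2]>.045)&(W[:,2]<.054)
    print(c,m.sum(),rectfit(W[m][:,:2],.120,.146,[.587,-.02,.04]))
    g=(abs(W[:,0]-.58)<.04)&(W[:,1]>.065)&(W[:,1]<.13)&(W[:,2]>.055)&(W[:,2]<.066); print("grip",g.sum(),W[g].mean(0),cv2.minAreaRect((W[g][:,:2]*1000).astype(np.float32)) if g.sum()>4 else 0)
    if c=="side": save("side10",s["color"][150:310,300:480],4)
E
```

```text
clock: 33.5
position: [0.5811, 0.1553, 0.1691]
tcp_rot: [2.069, 2.168, -0.222]
force: [1.1, 0.3, -0.5]
opening: 0.0514
clock: 34.08
position: [0.4358, 0.0621, 0.2603]
tcp_rot: [-2.165, -2.277, -0.003]
force: [0.9, -0.6, 0.5]
opening: -0.0001
[1.140e-01 8.500e-02 1.796e+00 1.000e-03 1.259e+00 6.400e-02] [0.4358 0.0621 0.2603] [-2.165 -2.277 -0.003] [ 0.9 -0.6  0.5]
side 254 (array([ 0.58472345, -0.01529983,  0.05186304]), np.float64(0.0024027729238307143))
grip 31 [0.57615297 0.09217628 0.05930048] ((577.9556884765625, 94.2123794555664), (39.64067459106445, 18.89386749267578), 10.835309028625488)
top 45 (array([ 0.58471479, -0.01242119,  0.03142285]), np.float64(0.0009083799274564458))
grip 30 [0.58661856 0.09615163 0.0608678 ] ((585.0147705078125, 95.32951354980469), (27.564746856689453, 16.499778747558594), 0.9085200428962708)
```

View pics/side10.png

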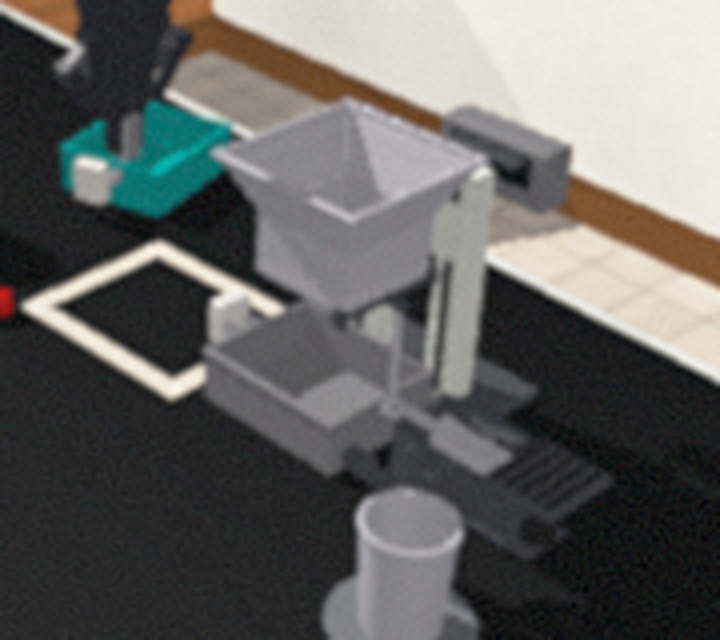

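Box is seated against the stop block at (360,460), with its centre about 1 mm off the hopper axis. Moving closed fingers over the pedal; the tape is unobstructed, so I measure it too.

```bash
python3 -m crank '[0,-4,0,0,0,0,1,0,-4,0,0,0,0,1,0,-4,0,0,0,0,1,0,-4,0,0,0,0,1,0,-4,-1,0,0,0,1,1,-4,-2,0,0,0,1,2,-3.5,-2,0,0,0,1,3,-1.7,-2,0,0,0,1]'
python3 -m crank '[3.5,0,-2,0,0,0,1,3.5,0,-2,0,0,0,1,3,0,-2,0,0,0,1,0,0,-2,0,0,0,1,0,0,0,0,0,0,1]'
python3 - <<'E'
from rf import *
o=bot.get_obs();print(o['joints'].round(3),o['position'].round(4),o['tcp_rot'].round(3),o['force'].round(1))
for c in("top","side"):
    s=bot.snapshot(c);W=cloud(s); C=s["color"].astype(int)
    t=(C.min(-1)>(150 if c=="top" else 140))&(abs(W[...,2])<.012)&(W[...,0]>.44)&(W[...,0]<.72)&(W[...,1]>.05)&(W[...,1]<.33)
    n,l,st,_=cv2.connectedComponentsWithStats(t.astype(np.uint8)); i=1+st[1:,4].argmax(); v,u=np.nonzero(l==i)
    q=ray(s,np.c_[u,v],0); r=cv2.minAreaRect((q*1000).astype(np.float32)); print(c,len(q),r)
    print(rectfit(q,.184-.018,.21-.018,[.577,.183,.06]))
    if c=="top": np.save("tape_uv.npy",np.c_[u,v])
    m=(abs(W[...,0]-.595)<.05)&(abs(W[...,1]+.23)<.045)&(W[...,2]>.05)&(W[...,2]<.072); print("pad",m.sum(),np.round(W[m].mean(0),4))
E
```

```text
clock: 34.85
position: [0.494, -0.2257, 0.1925]
tcp_rot: [2.172, 2.269, -0.004]
force: [-0.4, 0.1, -0.2]
opening: 0.0006
clock: 35.27
position: [0.5937, -0.2208, 0.1073]
tcp_rot: [-2.16, -2.268, 0.007]
force: [-0.8, -0.4, -0.8]
opening: 0.0001
[-3.740e-01  5.100e-01  1.587e+00 -1.000e-03  1.055e+00 -4.220e-01] [ 0.5937 -0.2208  0.1073] [-2.16  -2.268  0.007] [-0.8 -0.4 -0.8]
top 1211 ((578.2738037109375, 184.86265563964844), (184.4818878173828, 211.5596160888672), 4.735010623931885)
(array([0.57810926, 0.18483285, 0.08289787]), np.float64(0.005215302057058002))
pad 99 [ 0.6012 -0.2068  0.0574]
side 473 ((580.3375244140625, 185.5312957763672), (188.51344299316406, 214.02391052246094), 4.932277679443359)
(array([0.57999568, 0.18469649, 0.08276678]), np.float64(0.005943897831007322))
pad 374 [ 0.5926 -0.2408  0.0611]
```

```bash
python3 -m crank '[0.2,-0.5,-1.5,0,0,0,1,0,-0.4,-1.5,0,0,0,1,0,0,-1,0,0,0,1,0,0,-1,0,0,0,1,0,0,-1,0,0,0,1,0,0,0,0,0,0,1]'
python3 -m crank '[0,0,-1,0,0,0,1,0,0,-0.7,0,0,0,1,0,0,0,0,0,0,1]'
python3 -m crank '[0,0,-0.4,0,0,0,1,0,0,0,0,0,0,1]'
```

```text
clock: 35.87
position: [0.5975, -0.2324, 0.0542]
tcp_rot: [2.164, 2.273, -0.003]
force: [-3.5, -3.2, 9.9]
opening: 0.0001
clock: 36.12
position: [0.5976, -0.2328, 0.0391]
tcp_rot: [2.163, 2.272, -0.003]
force: [-6.4, -3.0, 19.4]
opening: -0.0001
clock: 36.28
position: [0.5976, -0.2325, 0.0362]
tcp_rot: [2.163, 2.272, -0.002]
force: [-7.2, -2.7, 20.5]
opening: 0.0001
```

```bash
python3 -m crank '[0,0,-0.5,0,0,0,1,0,0,0,0,0,0,1]'
python3 -m crank '[0,0,-0.5,0,0,0,1,0,0,0,0,0,0,1]'
python3 -m crank '[0,0,-0.4,0,0,0,1,0,0,0,0,0,0,1]'
```

```text
clock: 36.45
position: [0.5976, -0.2322, 0.0325]
tcp_rot: [2.164, 2.272, -0.001]
force: [-8.7, -0.8, 22.0]
opening: 0.0004
clock: 36.62
position: [0.5977, -0.2322, 0.032]
tcp_rot: [2.163, 2.271, -0.001]
force: [-16.2, 1.6, 47.5]
opening: -0.0001
clock: 36.78
position: [0.5979, -0.2322, 0.0317]
tcp_rot: [2.162, 2.27, 0.0]
force: [-22.5, 3.9, 68.4]
opening: 0.0
```

On the stop (z no longer changes, force climbs). Easing the overdrive, holding, and checking the bin and box.

```bash
python3 -m crank '[0,0,0.5,0,0,0,1,0,0,0.1,0,0,0,1,0,0,0,0,0,0,1,0,0,0,0,0,0,1,0,0,0,0,0,0,1,0,0,0,0,0,0,1,0,0,0,0,0,0,1,0,0,0,0,0,0,1]'
python3 -m crank '[0,0,0,0,0,0,1,0,0,0,0,0,0,1,0,0,0,0,0,0,1,0,0,0,0,0,0,1,0,0,0,0,0,0,1,0,0,0,0,0,0,1,0,0,0,0,0,0,1,0,0,0,0,0,0,1]'
python3 - <<'E'
from h import *
s=bot.snapshot("top");save("t11",s["color"][95:185,330:460],4)
W=cloud(s)
for d in bot.cut_out("top","nut1"): print(d["confidence"],d["bbox"],np.nanmedian(W[d["mask"]],0))
s=bot.snapshot("side");save("s11",s["color"][180:290,310:440],4)
for d in bot.cut_out("side","nut1"): print(d["confidence"],d["bbox"],np.nanmedian(cloud(s)[d["mask"]],0))
a=cv2.imread("pics/t11.png");b=cv2.imread("pics/s11.png");c=np.zeros((600,800,3),np.uint8);a=cv2.resize(a,(390,270));c[:270,:390]=a;b=cv2.resize(b,(400,338));c[:338,395:795]=b;cv2.imwrite("pics/c11.png",c[:340])
E
```

```text
clock: 37.45
position: [0.5977, -0.2322, 0.0322]
tcp_rot: [2.163, 2.271, -0.001]
force: [-13.0, 0.3, 37.2]
opening: 0.0
clock: 38.12
position: [0.5977, -0.2322, 0.0322]
tcp_rot: [2.163, 2.271, -0.001]
force: [-12.8, 0.5, 37.8]
opening: -0.0002
0.39 [348.2, 158.3, 352.4, 166.5] [0.61987192 0.04657287 0.02282864]
0.47 [377.9, 245.0, 382.1, 251.4] [ 0.57535111 -0.02317811  0.01946424]
```

View pics/c11.png

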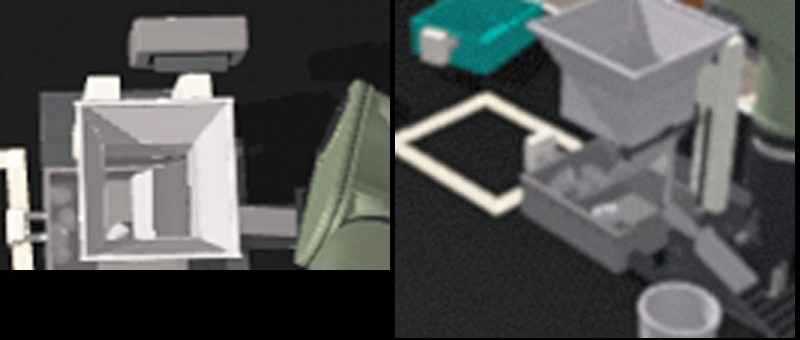

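The flap is open and nuts are in the box (side crop (570,180) and (605,212)). I check the depth of the spot at top (369,172) before letting the pedal up.

```bash
python3 - <<'E'
from h import *
s=bot.snapshot("top");W=cloud(s)
print(np.round(W[168:176,364:376,2]*1000).astype(int)); print(W[172,369])
# box contents from both cams
for c in("top","side"):
    s=bot.snapshot(c) if c=="side" else s; W=cloud(s)
    m=(W[...,2]>.013)&(W[...,2]<.042)&(abs(W[...,0]-.585)<.055)&(W[...,1]>-.08)&(W[...,1]<.056)
    n,l,st,ce=cv2.connectedComponentsWithStats(m.astype(np.uint8))
    for i in range(1,n):
        if st[i,4]>5: print(c,st[i],np.round(W[l==i].mean(0),3))
E
```

```text
[[                 207                  201                    0
                    -1                   11                    5
                     7                    7                    3
                    -5                   -6                   74]
 [                 205                  208                    6
                     6                   11                   18
                     5                    7                    2
                    -1                    5                   62]
 [                 206                  198                    2
                    -2                   23                   23
                    16                   24                    5
                     4                    2                   71]
 [                 208                  203                    5
                    17                   21                   34
                    30                   26                   20
                     2                    3                   70]
 [                 208                  199             
[... 578 characters left out ...]
               23
                    22                   22                   14
                     3                    0                   70]
 [                 209                  207                  206
                   202                  198                  203
                   203                  197                  203
                   201                  203                  206]]
[ 0.58147617 -0.01731991  0.02081397]
top [347 156   9  27 145] [0.588 0.044 0.025]
top [366 169   8   6  32] [ 0.581 -0.018  0.022]
side [358 234  20  10 107] [0.586 0.042 0.024]
side [374 247   8   5  32] [ 0.577 -0.02   0.018]<stdin>:3: RuntimeWarning: invalid value encountered in cast
```

All nuts are in the box, including that one (z ≈ 21 mm), and nothing is left on the flap. Releasing the pedal and going back to the grip.

```bash
python3 -m crank '[0,0,1,0,0,0,1,0,0,1,0,0,0,1,0,0,1,0,0,0,1,0,0,1.5,0,0,0,1,-2,0,2.5,0,0,0,1,-3.5,0,3,0,0,0,1,-3.5,0,3.5,0,0,0,1,-3.5,2,4,0,0,0,0.5]'
python3 -m crank '[-3,4,4,0,0,0,0,0,4,2,0,0,0,-0.2,0,4,0,0,0,0,-0.2,0,4,0,0,0,0,-0.2,0,4,0,0,0,0,-0.2,0,4,0,0,0,0,-0.2,0,4,0,0,0,0,-0.2,0,4,0,0,0,0,-0.2]'
python3 -m crank '[3,4,-1,-0.1,0,0,-0.2,4,1,-2,-0.1,0,0,-0.2,4,0,-3,0,0,0,-0.2,3,0,-3,0,0,0,-0.2,0,0,0,0,0,0,-0.2]'
python3 - <<'E'
from rf import *
o=bot.get_obs();print(o['joints'].round(3),o['position'].round(4),o['tcp_rot'].round(3),o['force'].round(1))
w=bot.snapshot("wrist");W=cloud(w);C=w["color"].astype(int);save("w12",w["color"])
m=(C.min(-1)>130)&(W[...,2]>.054)&(W[...,2]<.068)&(W[...,1]>.06)&(W[...,1]<.15)&(abs(W[...,0]-.58)<.05); p=W[m]
print("grip",len(p),p.mean(0),cv2.minAreaRect((p[:,:2]*1000).astype(np.float32)))
s=bot.snapshot("top");W=cloud(s); m=(abs(W[...,0]-.595)<.05)&(abs(W[...,1]+.23)<.045)&(W[...,2]>.02)&(W[...,2]<.08); print("pad z",np.median(W[m][:,2]))
m=(abs(W[...,0]-.585)<.04)&(abs(W[...,1]+.033)<.04)&(W[...,2]<.2);print("flap z",np.percentile(W[m][:,2],[5,50,95]))
E
```

```text
clock: 39.08
position: [0.4888, -0.2173, 0.1815]
tcp_rot: [2.168, 2.272, -0.002]
force: [0.2, 0.4, 1.4]
opening: 0.0106
clock: 39.75
position: [0.4705, 0.089, 0.2255]
tcp_rot: [2.167, 2.273, 0.002]
force: [-0.2, 0.2, -0.5]
opening: 0.0516
clock: 40.17
position: [0.5964, 0.1295, 0.1366]
tcp_rot: [2.066, 2.173, -0.228]
force: [-0.2, -0.2, -0.3]
opening: 0.0513
[ 0.294  0.478  1.58  -0.209  1.159  0.336] [0.5964 0.1295 0.1366] [ 2.066  2.173 -0.228] [-0.2 -0.2 -0.3]
grip 803 [0.58265719 0.09848527 0.05936547] ((582.373779296875, 96.72669982910156), (35.276634216308594, 17.88298225402832), 3.3668646812438965)
pad z 0.06280014937705913
flap z [0.00432288 0.14293167 0.14887043]
```

Pad up (63 mm), flap shut (143 mm). Gripping the box.

```bash
python3 -m crank '[-1.4,-0.4,0,0,0,0,-0.2,0,-0.6,-2.5,0,0,0,-0.2,0,-0.8,-2.5,0,0,0,-0.2,0,-0.7,-2.5,0,0,0,-0.2,0,-0.5,-2.3,0,0,0,-0.2,0,0,-0.6,0,0,0,-0.2,0,0,0,0,0,0,-0.2]' 60
python3 -m crank '[0,0,0,0,0,0,1,0,0,0,0,0,0,1,0,0,0,0,0,0,1,0,0,0,0,0,0,1]'
```

```text
clock: 40.85
position: [0.5797, 0.0984, 0.0404]
tcp_rot: [2.068, 2.168, -0.219]
force: [0.3, -0.8, 0.7]
opening: 0.0514
clock: 41.18
position: [0.5821, 0.0995, 0.0425]
tcp_rot: [2.066, 2.167, -0.213]
force: [-2.7, 0.0, 7.5]
opening: 0.0347
```

```bash
python3 -m crank '[0,0.5,0,0,0,0,1,-0.05,1.2,0,0,0,0,1,-0.05,1.5,0,0,0,0,1,-0.07,1.7,0,0,0,0,1,-0.07,1.7,0,0,0,0,1,-0.07,1.7,0,0,0,0,1,-0.07,1.7,0,0,0,0,1,-0.07,1.7,0,0,0,0,1]'
python3 -m crank '[-0.12,1.7,0,0,0,0.01,1,-0.12,1.7,0,0,0,0.01,1,-0.12,1.5,0,0,0,0.01,1,-0.12,1.2,0,0,0,0.01,1,-0.1,0.8,0,0,0,0,1,-0.1,0.4,0,0,0,0,1,0,0,0,0,0,0,1,0,0,0,0,0,0,1]'
cat > boxm.py <<'E'
from rf import *
o=bot.get_obs();print(o['joints'].round(3),o['position'].round(4),o['tcp_rot'].round(3),o['force'].round(1))
for c in("top","side"):
    s=bot.snapshot(c);W=cloud(s).reshape(-1,3)
    m=(abs(W[:,0]-.58)<.12)&(W[:,1]>.08)&(W[:,1]<.27)&(W[:,2]>.043)&(W[:,2]<.056)
    print(c,rectfit(W[m][:,:2],.120,.146,[.578,.185,.08]),m.sum())
    C=s["color"].astype(int);W=W.reshape(400,640,3)
    t=(C.min(-1)>140)&(abs(W[...,2])<.012)&(W[...,0]>.44)&(W[...,0]<.72)&(W[...,1]>.05)&(W[...,1]<.31)
    v,u=np.nonzero(t); q=ray(s,np.c_[u,v],0); print(c,len(q),cv2.minAreaRect((q*1000).astype(np.float32)))
E
python3 boxm.py
```

```text
clock: 41.85
position: [0.5772, 0.215, 0.0418]
tcp_rot: [2.063, 2.167, -0.219]
force: [0.3, -6.4, 5.3]
opening: 0.0341
clock: 42.52
position: [0.5706, 0.2886, 0.0421]
tcp_rot: [2.017, 2.207, -0.212]
force: [-0.2, -3.3, 5.9]
opening: 0.0343
[ 0.539  0.624  1.578 -0.207  1.044  0.563] [0.5706 0.2886 0.0421] [ 2.017  2.207 -0.212] [-0.2 -3.3  5.9]
top (array([0.57820643, 0.17685807, 0.08887797]), np.float64(0.001447348479161767)) 277
top 1012 ((578.358154296875, 184.53878784179688), (184.28550720214844, 211.2431182861328), 4.5903000831604)
side (array([0.57764054, 0.17571033, 0.09359729]), np.float64(0.0017638530539157357)) 222
side 291 ((579.5692138671875, 185.2188720703125), (186.3834991455078, 214.6326141357422), 4.9867167472839355)
```

```bash
python3 -m crank '[0.05,0.4,0,0,0,-0.007,1,0.05,0.45,0,0,0,0,1,0,0,0,0,0,0,1,0,0,0,0,0,0,1]'
python3 boxm.py
```

```text
clock: 42.95
position: [0.5711, 0.2963, 0.0419]
tcp_rot: [2.027, 2.199, -0.215]
force: [-1.1, -5.2, 6.3]
opening: 0.0348
[ 0.548  0.632  1.563 -0.204  1.055  0.577] [0.5711 0.2963 0.0419] [ 2.027  2.199 -0.215] [-1.1 -5.2  6.3]
top (array([0.57744975, 0.18424624, 0.07687797]), np.float64(0.001589258345041103)) 268
top 1038 ((578.4198608398438, 184.82745361328125), (184.4816131591797, 211.5600128173828), 4.695185661315918)
side (array([0.57617359, 0.18329781, 0.07359394]), np.float64(0.0015882195925419201)) 230
side 289 ((579.9796142578125, 185.28668212890625), (187.0265350341797, 213.8896942138672), 4.677536487579346)
```

```bash
python3 -m crank '[0.12,0.1,0,0,0,0.006,1,0,0,0,0,0,0,1,0,0,0.2,0,0,0,1,0,0,0,0,0,0,0.4,0,0,0,0,0,0,-0.2,0,0,0,0,0,0,-0.2,0,0.4,2,0,0,0,-0.2,0,0.8,4,0,0,0,-0.2]'
python3 -m crank '[0,0.5,4,0.1,0,0,-0.2,-3,0.5,4,0.1,0,0,-0.2,-4,0,4,0,0,0,0,-4,0,2,0,0,0,0,-3,0,0,0,0,0,0,-2,0,0,0,0,0,0,0,0,0,0,0,0,0]'
python3 boxm.py
python3 - <<'E'
from h import *
s=bot.snapshot("top");save("t13",s["color"][85:260,190:510],2.5);W=cloud(s)
for d in bot.cut_out("top","nut1"): print(d["confidence"],d["bbox"],np.nanmedian(W[d["mask"]],0))
for n in("driver","mug","bearing","pot"):
    d=bot.cut_out("top",n)
    if d: print(n,np.round(np.nanmedian(W[d[0]["mask"]],0),3))
E
```

```text
clock: 43.72
position: [0.569, 0.3088, 0.0975]
tcp_rot: [2.023, 2.209, -0.23]
force: [0.9, -0.1, 0.0]
opening: 0.0515
clock: 44.3
position: [0.4266, 0.3197, 0.2243]
tcp_rot: [2.117, 2.315, 0.008]
force: [-1.0, -0.6, -0.5]
opening: 0.0427
[ 0.624  0.255  1.675 -0.003  1.205  0.536] [0.4266 0.3197 0.2243] [2.117 2.315 0.008] [-1.  -0.6 -0.5]
top (array([0.57828509, 0.18639186, 0.08051502]), np.float64(0.0014903509509333474)) 274
top 1848 ((577.27978515625, 194.29550170898438), (185.32952880859375, 230.52505493164062), 4.735010623931885)
side (array([0.57766932, 0.18502518, 0.08051685]), np.float64(0.0018060204670341806)) 205
side 313 ((580.0015258789062, 185.0201416015625), (187.35369873046875, 213.1979522705078), 4.578771591186523)
0.7 [409.1, 157.4, 451.2, 178.1] [ 0.59366289 -0.23185572  0.06100214]
0.6 [286.3, 157.8, 292.5, 165.0] [0.6110538  0.24887867 0.02046214]
0.44 [290.6, 164.5, 297.8, 173.7] [0.58693763 0.23464498 0.01987384]
driver [0.425 0.293 0.023]
bearing [ 0.465 -0.37   0.017]
pot [ 0.45  -0.259  0.048]
```

View pics/t13.png

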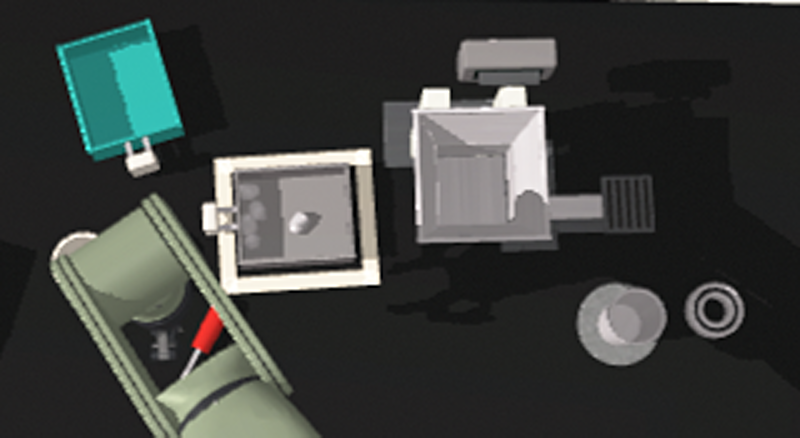

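Box at (0.578, 0.186), yaw 0.081, against the tape at (0.579, 0.185), yaw 0.081. The bin is empty, the pot is on its mat and nuts are visible in the box. One last look at a full frame with the arm elsewhere, to rule out a loose nut that was hidden at the start.

```bash
python3 -c "
import numpy as np,cv2
c=np.load('top6.npz')['c'][:,:,::-1];cv2.imwrite('pics/full6.png',cv2.resize(np.clip(c.astype(float)*1.6,0,255).astype(np.uint8),(800,500),interpolation=cv2.INTER_CUBIC))"
```

```text
(no output)
```

View pics/full6.png

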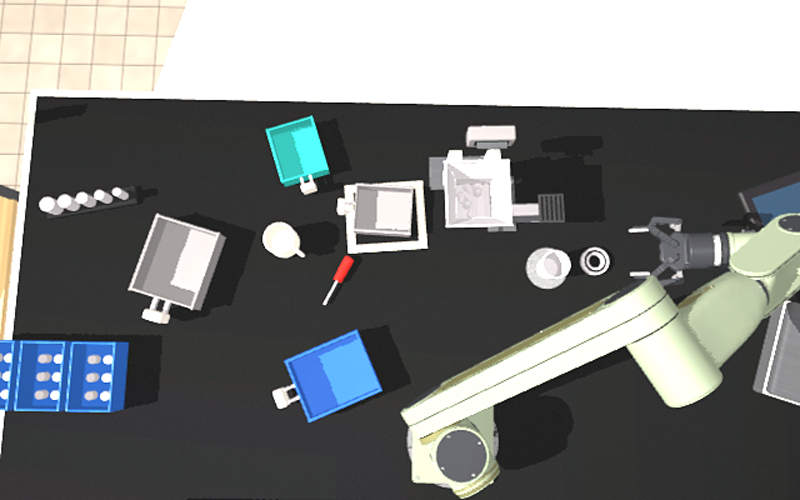

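Full view: no loose nuts elsewhere; the only others are in the blue bins (65,375) and the rack (85,200), which are look-alikes. Handing in.

```bash
python3 -c "
from rig import bot;print(bot.sign_off())"
```

```text
the job is handed in; nothing more can be done
None
```

I finished the whole job and handed it in at about 45 s on the robot's clock. `sign_off` gives no verdict.

**What I did:**
- Put the two loose nuts in the hopper, tipped in the pot's nuts and stood the empty pot on its mat.
- Pushed the kit box home against its stops.
- Held the pedal on its stop for about 2 s until the nuts had dropped, then let it come up.
- Pulled the full box out onto its tape.

**Last checks:**
- **Box:** it is at (0.578, 0.186), yaw 0.081, against the tape at (0.579, 0.185), yaw about 0.081, so within about 1 mm.
- **Nuts:** the top view shows the bin empty, about four nuts in the box and no loose nuts on the bench. I could not count the nuts in the box exactly because they overlap in shadow.
- **Hopper:** the pedal pad is up at about 63 mm and the flap is shut.
- **Pot:** it is upright and empty, centred on the mat to a few mm.
- **Other things:** the screwdriver and bearing measure where they were. The arm partly hid the mug in the final picture and the detector did not find it there, but I never touched it.

**Rough spots:**
- The push on the pedal briefly reached 68 N at the wrist, through the fingertips, before I eased it to 37 N.
- The last automatic fit of the tape outline from the top camera disagreed by about 9 mm, because it also picked up something besides the tape, probably the box's pale grip. I relied on the earlier clear measurements, which the side camera's last fit matches.

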